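Unlock a bench air coupler, release the test gauge and put it away

ROBOT

A 6-joint arm with a two-finger parallel gripper is mounted at the origin on the work surface. World frame = base frame: x ahead of the robot, y to its left, z up, the work surface at z = 0. Lengths are in m, angles in rad, forces in N, time in s.
With the tool pointing down it reaches from about 0.375 to 0.825 m from the base axis. Payload 5.5 kg.
Tool frame: the origin (TCP) lies at the very end of the fingers, on their centre line; the grasp point (between the pads) lies 19 mm behind it (grip_point_offset is the distance from the TCP to the grasp point, in m); y points along the fingers, z is the direction in which the jaws open and shut, and the axes are right-handed (so a half turn about y gives the same grasp; the last joint's range is limited). The gripper opens to 85 mm and grips with 20 to 120 N. Pads are 22 mm wide; open, the fingers measure 114 mm over their backs; the gripper's body (76 mm by 85 mm) begins 54 mm behind the grasp point. The pads swing forward as they close: fully open they stand 13 mm farther back than shut.
Start: joints at [-1.148, 0.314, -0.047, 1.21, 0, 1.571], TCP at [0.246, -0.547, 0.231] pointing down, gripper open.
Joint ranges: [-2.67, 2.67], [-0.69, 1.73], [-1.03, 1.25], [-2.08, 2.16], [-1.42, 1.45], [-3.14, 3.14]. Speed limits (rad/s): [2.39, 2.39, 3.01, 3.14, 3.14, 3.14].

INTERFACE

Orientations are given as [roll, pitch, yaw] about the fixed x, y, z axes, in that order (R = Rz(yaw) Ry(pitch) Rx(roll)).
In Python, from workcell import get_state, capture, camera_info, hand_in, grip_point_offset gives the robot as it stands. The module is installed in compiled form; this text tells all that it offers.
- The arm moves only by the shell command python3 -m inch 'ROWS'. ROWS is JSON, a list of rows, each an object of numbers: "dx", "dy", "dz": the shift along the tool's x, y, z in mm; "rx", "ry", "rz": the turn, a rotation vector about the tool's x, y, z in degrees; "jaw": the finger opening in mm, from 0 to 85.4. In form: [{"dx": .., "dy": .., "dz": .., "rx": .., "ry": .., "rz": .., "jaw": ..}, ...]. A call has 1 to 20 rows; each row shifts and turns the commanded pose from where the row before left it, along the tool's axes as they then stand; what a row does not reach is not made up. A row lasts 1/12 s, in which the tool goes at most 41.7 mm and 7.16 degrees, less where a joint would pass 70% of its speed; a pose out of reach is approached as far as the arm can. A call with a gripper value outside its range is refused whole. The fingers move at their own pace and stop on an object; the grip force is fixed at half the most. Time passes only in rows, so rows that do not move let the fingers close. It gives the time, the measured TCP pose, the force and the opening at its end, in the units of the state.
- get_state(): the state, without advancing time (a new reading comes with each control period).
- capture(name): name is "side" or "top"; returns (picture, depth): 400x640x3 uint8, blue, green, red; 400x640 float32, m along the optical axis (not along the pixel's ray), 0 where there is no reading.
- camera_info(name): a dict with "fx", "fy", "cx", "cy" (pixels), "dist_coeffs" ([k1, k2, p1, p2, k3] as OpenCV has them; the pictures are not rectified), "view" (4x4, takes a point from world to camera coordinates). Camera axes: x right, y up, looking along -z (the intrinsics and any distortion apply to the point x, -y, -z); pixel columns grow to the right and rows downward; lengths in m; the calibration is good to about 2 mm. A picture is of the moment at which its call begins. camera_info takes no time and is no camera call.
- hand_in(): hands the job in, once; it reports no verdict.
The state is a dict: "time": time; "joint_pos": joint angles; "dq": joint speeds; "effort": joint torques, N m; "tcp_pos": TCP position; "ee_rot": TCP orientation; "ft_force": force on the tool from outside, world axes, zero at the start; "wrist_torque": the same for the moment, N m; "grip_width": finger opening in m.
Only numpy, scipy, OpenCV 4.12 (cv2) and the standard library are available. Lean on these libraries where they do the work, as an engineer would, in place of code of your own. Each camera call takes 0.05 s, during which the arm holds its last target.

TASK

The air line has been tested and vented, so take the test gauge off the bench air outlet: feel the coupler's locking sleeve round until its notch lines up with the lock pin, pull the sleeve straight back so that the gauge pops loose, and let go so that the sleeve snaps fully forward again. Then draw the gauge out of the coupler and lay it gently on its side in the steel tray; do not drop it, and leave the other things on the bench where they are.

Things in the scene. Friction and masses are not known exactly. Their poses are not given: they have to be found in the camera images.
- outlet: Bench air outlet, fixed: flange 96 mm wide, upright pipe, aluminium block 60 x 56 x 56 mm centred 110 mm above the bench. Origin on the bench under the block, z up, x along the level coupler from block to mouth. From the block: brass hexagon x 30 to 42 mm, then a steel barrel 28 mm thick to x 112 mm, with the sleeve round it. Valve with flat lever (to -y, 142 mm high) behind, to x -98 mm.
- sleeve_home (a point): Centre of the locking sleeve when fully forward, on the coupler axis (outlet x 83.5, z 110 mm). Fixed to the outlet, axes parallel to it: it does not move or turn with the sleeve. Sleeve: steel, 49 mm long; knurled, 36 mm thick, with a 7 mm raised ring 40 mm thick at the mouth end. It turns freely on the coupler axis (about 3 N at its rim, no stops); its turn is not measured.
- sleeve (a joint): Pull of the sleeve back towards the block: 0 forward, 0.010 m fully back (stop). Spring: 6 N at the start, 14 N fully back, plus up to 6 N friction while the gauge hangs on the latch. It moves back only when the notch in its rear rim faces the lock pin within about 9 degrees; else it strikes the pin, hard, after 1.5 mm. The latch frees the gauge at 7 to 8.5 mm of pull.
- pin (a point): Top of the fixed lock pin: 5 mm thick, upright on top of the barrel, 1.5 mm behind the sleeve's rear rim (outlet x 55 mm, 17.5 mm above the axis). The notch in that rim is 13 mm wide. At the start it stands 14 to 52 degrees off the pin, turned in the positive (right-hand) sense about the outlet's x axis: turn the sleeve back by that much, clockwise as seen by one who looks into the mouth.
- mouth (a point): Centre of the coupler's mouth (outlet x 112 mm, z 110 mm). Fixed.
- gauge: Test gauge, 116 mm long, 0.16 kg. Origin mid-neck on its axis; x along it, from plug to dial. Brass hexagon neck x -18 to 18 mm, 22 mm over flats (at +y and -y), for gripping. Steel case 63 mm wide, x 18 to 48. Plug up to 20 mm thick, x -68 to -18. Latched: origin 21 mm outside the mouth. When freed, a spring pushes it out about 11 mm; it stays hanging in the mouth, dial a little low.
- gauge_tip (a point): Tip of the gauge's plug, on its axis (gauge x -68 mm). It lies 47 mm inside the mouth when latched, about 36 mm when freed: draw the gauge straight out by that much and more.
- gauge_dial (a point): Middle of the gauge's case, on its axis (gauge x 33 mm).
- tray: Open steel tray with a rubber mat, fixed, outside 200 (x) x 160 (y) x 32 mm high, walls 4 mm, mat top 5 mm above the bench. Origin under its centre, z up. On its side the gauge rests on the rim of its case (case centre 36 mm above the bench) and its plug tip.
- spanner: Bystander: open spanner 180 mm long lying on the bench.
- screw_jar: Bystander: closed glass jar with a steel lid, 62 mm wide, 75 mm high.
- tape_roll: Bystander: roll of paper tape lying flat, 100 mm wide, 48 mm high.

How it is judged:
On the way, in this order (a step that is already met when the one before it is completed fails the run):
1. the sleeve is pulled back at least 7 mm and the gauge has popped loose (its plug tip at least 7 mm farther out than when latched) (value of joint sleeve above 0.007 m and x of gauge_tip in the frame of outlet above 0.0725 m), for 0.1 s.
2. the sleeve has been let go and has snapped forward (less than 1.5 mm from fully home), while the gauge still hangs in the coupler's mouth (value of joint sleeve below 0.0015 m and distance between gauge_tip and mouth below 0.045 m and contact force between outlet and the fingers below 0.2 N), for 0.2 s.
At the end, for the whole second after the job is handed in: The gauge lies on its side at rest inside the tray (plug tip and case centre both within the tray's walls, tip less than 30 mm and case centre less than 45 mm above the bench, slower than 30 mm/s), and the coupler's sleeve is fully forward within 1.5 mm (x of gauge_tip in the frame of tray between -0.096 and 0.096 m and y of gauge_tip in the frame of tray between -0.076 and 0.076 m and x of gauge_dial in the frame of tray between -0.096 and 0.096 m and y of gauge_dial in the frame of tray between -0.076 and 0.076 m and z of gauge_tip in the frame of tray below 0.03 m and z of gauge_dial in the frame of tray below 0.045 m and value of joint sleeve below 0.0015 m and linear speed of gauge below 0.03 m/s); the robot touches nothing.
It fails at once if the gauge is dropped or thrown: it moves faster than 0.6 m/s while the fingers do not hold it (linear speed of gauge above 0.6 m/s and contact force between gauge and the fingers below 0.1 N).
It fails at once if the spanner is moved by more than 40 mm (distance of spanner from where it was at the start of the episode above 0.04 m).
It fails at once if the screw jar is moved by more than 40 mm (distance of screw_jar from where it was at the start of the episode above 0.04 m).
It fails at once if the tape roll is moved by more than 40 mm (distance of tape_roll from where it was at the start of the episode above 0.04 m).
It also fails if it takes over 58 s, if anything falls off the work surface, if the arm or the gripper's body presses on something with over 40 N, if the wrist force passes 120 N, or if a joint passes its speed limit or range.

## Working session

There is one attempt and no reset: what is moved stays moved. The work goes in short steps, Python scripts to look and compute and a shell command to move; the robot and the scene stay as the last step left them, time stands still between calls to the robot, and variables do not carry over. Pictures are saved under pics/ and viewed, and the job is handed in when it is done.

```bash
mkdir -p pics; ls; python3 - <<'E'
from workcell import *
import cv2,json,numpy as np
print(get_state(), grip_point_offset)
for n in("side","top"):
    i=camera_info(n);print(n,i)
    p,d=capture(n);cv2.imwrite(f"pics/{n}0.png",p);np.savez(f"{n}0.npz",p=p,d=d)
E
```

```text
pics
{'time': 0.0, 'joint_pos': array([-1.14799248e+00,  3.14212450e-01, -4.80797327e-02,  1.21020607e+00,
        2.01732409e-05,  1.57080546e+00]), 'dq': array([-7.24486180e-04, -9.68234593e-04, -1.35172987e-04,  5.16958492e-04,
        1.93121130e-03,  5.47925392e-05]), 'effort': array([ 1.11627654e-03, -5.39584136e+01,  3.39751303e+01,  1.91883993e-02,
        1.71374736e-04,  6.49137384e-07]), 'tcp_pos': array([ 0.24595868, -0.54663173,  0.23044242]), 'ee_rot': array([-1.57249825e+00,  2.01576643e-05, -2.71879797e+00]), 'ft_force': array([ 0.05162662, -0.17523852, -0.52370112]), 'wrist_torque': array([ 0.03741251, -0.02688049, -0.02629575]), 'grip_width': 0.085450820680765} 0.0187
side {'fx': 376.1631452234334, 'fy': 376.1631452234334, 'cx': 316.6945286376504, 'cy': 200.25025351079762, 'dist_coeffs': array([0.0244455, 0.       , 0.       , 0.       , 0.       ]), 'view': array([[ 0.99612678, -0.08699623, -0.01277061, -0.61914246],
       [ 0.05661381,  0.52343899,  0.85018027, -0.0824657 ],
       [-0.06727785, -0.84761033,  0.52633679, -0.86730123],
       [ 0.        ,  0.        ,  0.        ,  1.        ]])}
top {'fx': 478.40557292159735, 'fy': 478.40557292159735, 'cx': 320.62786227735666, 'cy': 205.28690669417452, 'dist_coeffs': array([-0.00994758,  0.        ,  0.        ,  0.        ,  0.        ]), 'view': array([[ 0.01898473, -0.99980761,  0.00493139, -0.10188448],
       [ 0.99517441,  0.0193712 ,  0.09619069, -0.61611412],
       [-0.09626771,  0.00308144,  0.99535071, -1.20289671],
       [ 0.        ,  0.        ,  0.        ,  1.        ]])}
```

View pics/side0.png

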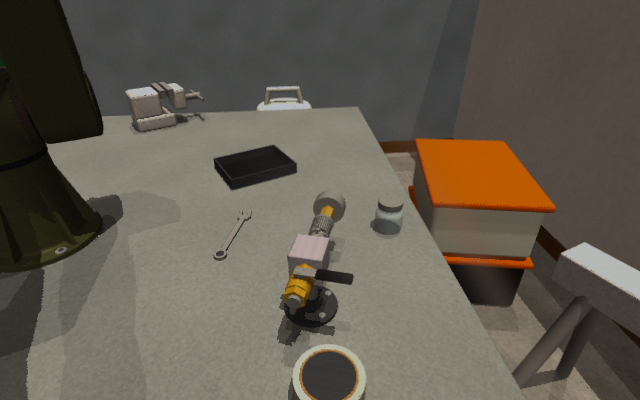

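View pics/top0.png

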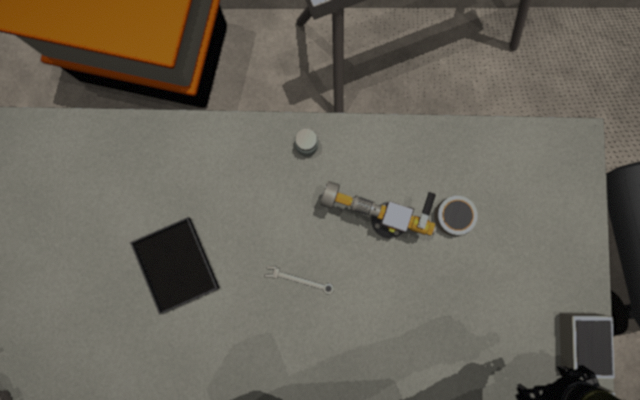

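The side view shows the coupler running from the block (310,250) to the dial (330,207), with the tray at (255,165). The top view shows block (398,216), dial (328,195), tray (175,265), spanner (300,280), jar (306,142) and tape (458,215). Next: zoom and measure.

```bash
cat > h.py <<'E'
import numpy as np,cv2
from workcell import *
def K(i): return np.array([[i['fx'],0,i['cx']],[0,i['fy'],i['cy']],[0,0,1]])
def ray(n,uv):
    i=camera_info(n);V=i['view']
    q=cv2.undistortPoints(np.array(uv,float).reshape(-1,1,2),K(i),i['dist_coeffs']).reshape(-1,2)
    dc=np.c_[q[:,0],-q[:,1],-np.ones(len(q))]
    return -V[:3,:3].T@V[:3,3], dc@V[:3,:3]   # d with unit optical depth
def onplane(n,uv,z):
    c,d=ray(n,uv); return c+d*((z-c[2])/d[:,2])[:,None]
def bydepth(n,uv,dep):
    c,d=ray(n,uv); return c+d*np.array(dep).reshape(-1,1)
def cloud(n,dep):
    v,u=np.mgrid[0:400,0:640]
    P=bydepth(n,np.c_[u.ravel(),v.ravel()],dep.ravel()).reshape(400,640,3); P[dep==0]=np.nan; return P
def proj(n,P):
    i=camera_info(n);V=i['view'];p=np.atleast_2d(P)@V[:3,:3].T+V[:3,3]
    p=p*[1,-1,-1]
    return cv2.projectPoints(p.reshape(-1,1,3),np.zeros(3),np.zeros(3),K(i),i['dist_coeffs'])[0].reshape(-1,2)
def crop(n,img,u0,v0,w,h,s,f): cv2.imwrite(f,cv2.resize(img[v0:v0+h,u0:u0+w],None,fx=s,fy=s,interpolation=cv2.INTER_CUBIC))
E
python3 - <<'E'
from h import *
S=np.load("side0.npz");T=np.load("top0.npz")
crop("side",S['p'],270,180,90,150,4,"pics/sc.png")
crop("top",T['p'],305,170,140,75,5,"pics/tc.png")
for n,D in(("side",S),("top",T)):
    c,_=ray(n,[[0,0]]);print(n,c)
P=cloud("top",T['d'])
# block top: z 0.138
m=(abs(P[...,2]-.138)<.006); m[:170]=0;m[245:]=0;m[:,:300]=0;m[:,450:]=0
v,u=np.nonzero(m); print(len(v),np.nanmean(P[m],0)); 
w=m.astype(np.uint8);c,_=cv2.findContours(w,0,2)
for k in c: 
    if cv2.contourArea(k)>50: print(cv2.minAreaRect(k))
for r in range(175,245,4): print(r,' '.join('%4d'%(1000*x) if x==x else '  --' for x in P[r,315:440:5,2]))
for uv in [(160,265),(175,265),(190,265)]: print(P[uv[1],uv[0]])
E
```

```text
side [ 0.56306293 -0.74583078  0.51869643]
top [ 0.49927515 -0.08622335  1.25707097]
1098 [ 0.59920138 -0.256058    0.13824539]
((396.800048828125, 216.10000610351562), (26.246902465820312, 23.71708106994629), 18.434946060180664)
((426.0500183105469, 210.35000610351562), (7.905693531036377, 37.31486892700195), 18.434947967529297)
((329.6499938964844, 193.05001831054688), (12.649109840393066, 18.024980545043945), 18.434947967529297)
175    1   -1   -2    0   -1    5   -2    4    0    0    0   -3    1   -3    0    2    1    0    0   -1   -1    1    0    1    3
179   -1    0    1    0    0    0    0   -1    3   -2    2    0    1   -2    0   -2    0    1    0    2    0    3    0    2   -1
183    0    2    0  127  119    0    2    0    0    1    3    1   -5    0    0   -3    4   -1    0    0   -1   -1    0    0   -1
187    0    1  132  135  133    0    0    2    2    2    1    0   -3    2    2    2    2    2   -6    2    4    0   -1    0   -2
191    0    0  136  141  139    0   -1   -2    2    0    0   -3   -1    0   -3    0    1    0    0   -1    1   -3    0    0    0
195   -6    1  134 
[... 1062 characters left out ...]
   1    0   -3   11    7    8  123  136  138  137  121  130  139  129  124  118
231    0   -1    1    2    0    2   -1    3   -2    1    2   -2    9    9    9  111   13  100  135    2  116  121  129  122    6
235   -2   -1   -4    1    2    0   -1   -2   -1   -1   -2    0    0   10    6    6    4    2    0   -3    0   -2    0  116   -1
239    0    0    0   -4    1    2    1    0    0    0    0    1   -1    0    0   -1   -2    0   -1    0    0   -2   -1    0    2
243    1   -1    1    2   -2   -1    1    1    0    2    0    2    0   -1    0   -1   -3   -1    0    3    2   -1   -1    0   -1
[0.45652785 0.3235692  0.00641073]
[0.45724937 0.28502746 0.00512802]
[0.45807135 0.24559346 0.00694405]
```

```bash
python3 - <<'E'
from h import *
p=np.load("top0.npz")['p']
g=cv2.cvtColor(p,cv2.COLOR_BGR2GRAY)
m=((g<45)).astype(np.uint8); m[:190]=0;m[340:]=0;m[:,:110]=0;m[:,240:]=0
c,_=cv2.findContours(m,0,2);k=max(c,key=cv2.contourArea);r=cv2.minAreaRect(k);b=cv2.boxPoints(r);print(r,b)
W=onplane("top",b,.032);print(W,W.mean(0),np.linalg.norm(np.diff(W,axis=0),axis=1))
E
```

```text
((174.68345642089844, 264.84027099609375), (76.07694244384766, 64.00000762939453), 67.38013458251953) [[130.5148  242.03555]
 [189.59174 217.42014]
 [218.85211 287.645  ]
 [159.77518 312.2604 ]]
[[0.51407977 0.39344736 0.032     ]
 [0.57996048 0.24542091 0.032     ]
 [0.40346487 0.16343995 0.032     ]
 [0.33929238 0.30983122 0.032     ]] [0.45919938 0.27803486 0.032     ] [0.162025   0.19460621 0.15983901]
```

View crops.

View pics/sc.png

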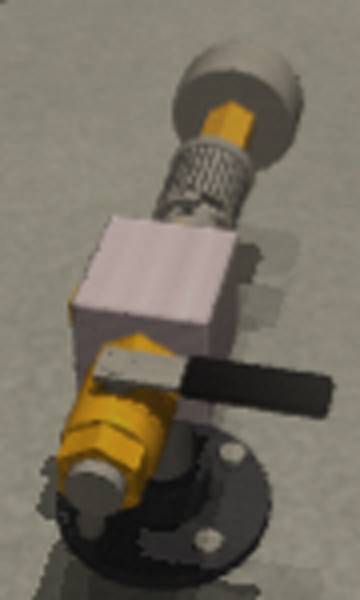

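View pics/tc.png

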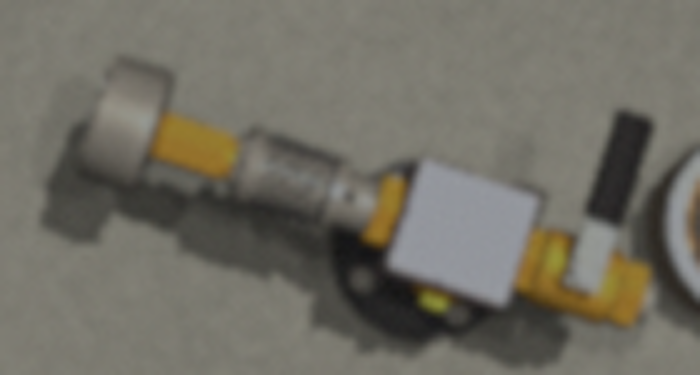

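Side crop: sleeve's rear rim near (205,212) in the crop, just visible over the block. Now fit the outlet frame.

```bash
python3 - <<'E'
from h import *
T=np.load("top0.npz");p=T['p']
hsv=cv2.cvtColor(p,cv2.COLOR_BGR2HSV)
# block top
b=np.array([(428,158),(540,195),(502,305),(390,265)])/5.+[305,170]-.4
W=onplane("top",b,.138);print("block",W.mean(0),np.linalg.norm(np.diff(np.r_[W,W[:1]],axis=0),axis=1))
for i,j in((1,0),(2,3)): d=W[j]-W[i];print(np.degrees(np.arctan2(d[1],d[0])))
m=((hsv[...,0]>12)&(hsv[...,0]<35)&(hsv[...,1]>120)&(hsv[...,2]>60)).astype(np.uint8)
m[:170]=0;m[245:]=0;m[:,:305]=0;m[:,445:]=0
n,l,st,c=cv2.connectedComponentsWithStats(m)
for k in range(1,n):
    if st[k][4]>8: print(st[k],c[k],onplane("top",[c[k]],.118)[0])
q=(l==l[int(c[1][1]),int(c[1][0])])
O=W.mean(0)
# dial centre by depth cloud: points with z>.09 near case ; axis sides
P=cloud("top",T['d']);mm=(P[...,2]>.085);mm[:170]=0;mm[245:]=0;mm[:,:305]=0;mm[:,380:]=0
X=P[mm];
for yaw in (70,72,74):
    a=np.radians(yaw);ex=np.array([np.cos(a),np.sin(a)]);ey=np.array([-ex[1],ex[0]])
    x=(X[:,:2]-O[:2])@ex;y=(X[:,:2]-O[:2])@ey
    for lo,hi in((60,100),(116,148),(153,178)):
        s=(x>lo/1e3)&(x<hi/1e3);print(yaw,lo,s.sum(),np.percentile(y[s],[3,97])*1e3,y[s].mean()*1e3)
    print(x.max())
# jar, spanner
for nme,uv,z in(("jar",(306,141),.075),("tape",(458,215),.048),("spA",(272,271),0),("spB",(330,289),0)): print(nme,onplane("top",[uv],z))
E
```

```text
block [ 0.5864146  -0.27083225  0.138     ] [0.05532607 0.05501634 0.05551911 0.05374139]
72.6821869154222
71.36044080297776
[335 193  17  13 142] [343.26056338 198.90140845] [ 0.62586529 -0.14367185  0.118     ]
[377 205   9  15  69] [381.63768116 212.23188406] [ 0.59560433 -0.23589329  0.118     ]
[408 216  27  19 260] [420.58461538 225.91923077] [ 0.56464108 -0.32911341  0.118     ]
[389 227   7   6  27] [391.48148148 229.59259259] [ 0.55455561 -0.25964919  0.118     ]
70 60 254 [-12.3428182   21.46094817] 5.509339119514887
70 116 131 [-4.46819894 16.85320431] 6.692631339918463
70 153 271 [-19.87416057  37.130072  ] 10.10529811340374
0.18410178771085606
72 60 256 [-15.20206004  18.72867984] 2.813227038572134
72 116 131 [-9.17910761 12.19425951] 2.110638242455174
72 153 272 [-26.00020299  31.25717368] 4.500378669098059
0.18339038696097512
74 60 253 [-17.90586322  15.84190535] -0.1027872830994952
74 116 130 [-13.86012313   7.61466762] -2.546526096795076
74 153 270 [-31.30446876  25.51157133] -1.3941953266129834
0.1837653999799722
jar [[ 0.77530137 -0.05001404  0.075     ]]
tape [[ 0.5982235  -0.43927633  0.048     ]]
spA [[0.44645682 0.03326211 0.        ]]
spB [[ 0.40295002 -0.11859718  0.        ]]
```

```bash
cat >> h.py <<'E'
YAW=np.radians(72.6);O=np.array([.5862,-.2708,0])
EX=np.array([np.cos(YAW),np.sin(YAW),0]);EY=np.array([-EX[1],EX[0],0]);EZ=np.array([0,0,1.])
def o2w(x,y,z): return O+np.array([x,y,z])@np.array([EX,EY,EZ])/1e3
def w2o(P): return 1e3*(np.asarray(P)-O)@np.array([EX,EY,EZ]).T
E
python3 - <<'E'
from h import *
for n,u0,v0,w,h in(("side",295,205,50,40),("top",350,190,40,30)):
    p=np.load(n+"0.npz")['p'];s=14
    im=cv2.resize(p[v0:v0+h,u0:u0+w],None,fx=s,fy=s,interpolation=cv2.INTER_CUBIC)
    im=cv2.convertScaleAbs(im,alpha=1.6)
    raw=im.copy()
    def dot(P,c,t=None):
        q=((proj(n,P)[0]-[u0,v0]+.5)*s).astype(int);cv2.circle(im,tuple(q),3,c,-1)
        if t:cv2.putText(im,t,tuple(q+4),0,.4,c,1)
    for a in range(-90,91,10):
        t=np.radians(a)
        dot(o2w(59,-18*np.sin(t),110+18*np.cos(t)),(0,0,255),str(a) if a%30==0 else None)
        dot(o2w(108,-20*np.sin(t),110+20*np.cos(t)),(255,0,0))
    dot(o2w(55,0,127.5),(0,255,0))
    for x,y in((30,28),(30,-28),(-30,28),(-30,-28)): dot(o2w(x,y,138),(255,0,255))
    cv2.imwrite(f"pics/{n}_rim.png",im);cv2.imwrite(f"pics/{n}_raw.png",raw)
E
```

```text
(no output)
```

View pics/side_rim.png

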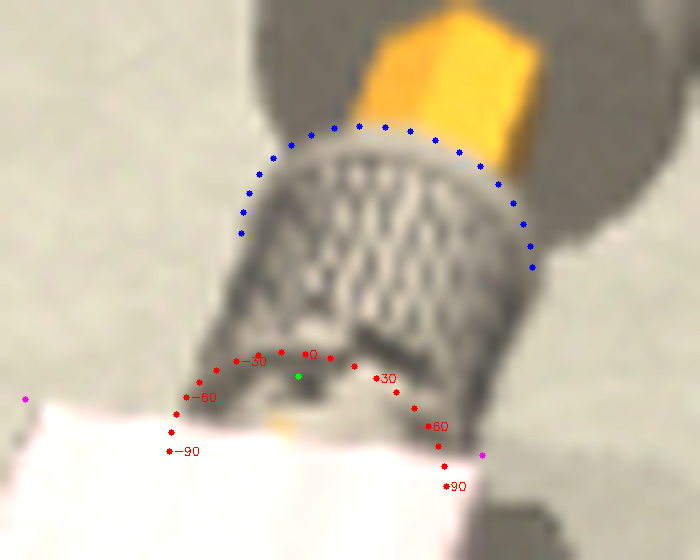

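View pics/side_raw.png

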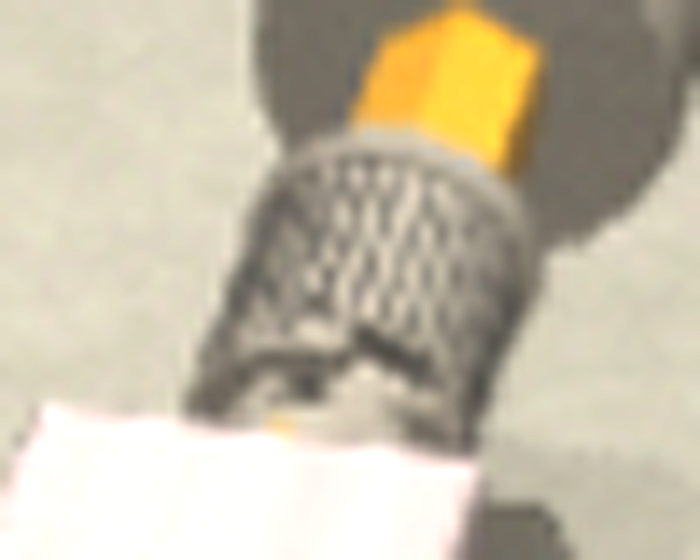

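View pics/top_rim.png

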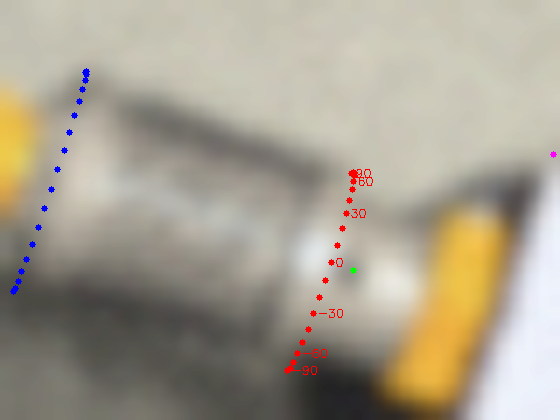

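Side overlay fits to about 1 px. The rear-rim notch shows as a dark recess at overlay px (355–430, 330–380), i.e. about 15–53°, centre ≈ 33°. I plan to pre-tilt 16°, grip, and turn about 32°.

```bash
cat >> h.py <<'E'
from scipy.spatial.transform import Rotation as Ro
def pose():
    s=get_state(); return s['tcp_pos'],Ro.from_euler('xyz',s['ee_rot']).as_matrix(),s
def tgtR(tilt): # rot about outlet +x by tilt deg
    R0=np.c_[-EX,-EZ,-EY]; return Ro.from_rotvec(EX*np.radians(tilt)).as_matrix()@R0
def delta(P,R):
    p,Rc,s=pose(); print('shift mm in tool axes now',np.round(1e3*Rc.T@(P-p),2),'turn deg',np.round(np.degrees(Ro.from_matrix(Rc.T@R).as_rotvec()),2))
def show():
    p,Rc,s=pose();print('t',round(s['time'],2),'tcp outlet',np.round(w2o(p),2),'grasp pt',np.round(w2o(p-Rc[:,1]*.0187),2),'F outlet',np.round(np.array([EX,EY,EZ])@s['ft_force'],2),'M',np.round(np.array([EX,EY,EZ])@s['wrist_torque'],2),'w',round(s['grip_width']*1e3,2),'q',np.round(s['joint_pos'],2),
    'tooly',np.round(np.array([EX,EY,EZ])@Rc[:,1],3),'toolx',np.round(np.array([EX,EY,EZ])@Rc[:,0],3))
E
python3 -m inch '[{"ry":-6.9},{"ry":-6.9},{"ry":-6.9},{"ry":-6.9},{"ry":-6.9},{"ry":-6.9},{"ry":-6.9},{}]'
python3 - <<'E'
from h import *
R=tgtR(16); delta(o2w(88,0,110)+R[:,1]*(.0187-.09),R);show()
E
```

```text
shift mm in tool axes now [-496.6    52.24 -164.64] turn deg [-14.95 -48.04  -6.79]
t 0.1 tcp outlet [-365.    242.13  230.52] grasp pt [-365.02  242.12  249.22] F outlet [-0.5  -1.   -0.27] M [ 0.02 -0.04  0.02] w 85.41 q [-1.15  0.31 -0.05  1.21  0.    1.57] tooly [ 0.001  0.001 -1.   ] toolx [-0.664  0.747 -0.   ]$[0]: bad value
```

```bash

python3 -m inch '[{"ry":-6.9},{"ry":-6.9},{"ry":-6.9},{"ry":-6.9},{"ry":-6.9},{"ry":-6.9},{"ry":-6.7},{"dx":0}]'
python3 - <<'E'
from h import *
R=tgtR(16); delta(o2w(88,0,110)+R[:,1]*(.0187-.09),R);show()
E
```

```text
shift mm in tool axes now [-496.6    52.24 -164.64] turn deg [-14.95 -48.04  -6.79]
t 0.1 tcp outlet [-365.    242.13  230.52] grasp pt [-365.02  242.12  249.22] F outlet [-0.5  -1.   -0.27] M [ 0.02 -0.04  0.02] w 85.41 q [-1.15  0.31 -0.05  1.21  0.    1.57] tooly [ 0.001  0.001 -1.   ] toolx [-0.664  0.747 -0.   ]$[0]: bad value
```

```bash

python3 -m inch '[{"dx":0,"dy":0,"dz":0,"rx":0,"ry":-6.9,"rz":0,"jaw":85},{"dx":0,"dy":0,"dz":0,"rx":0,"ry":-6.9,"rz":0,"jaw":85},{"dx":0,"dy":0,"dz":0,"rx":0,"ry":-6.9,"rz":0,"jaw":85},{"dx":0,"dy":0,"dz":0,"rx":0,"ry":-6.9,"rz":0,"jaw":85},{"dx":0,"dy":0,"dz":0,"rx":0,"ry":-6.9,"rz":0,"jaw":85},{"dx":0,"dy":0,"dz":0,"rx":0,"ry":-6.9,"rz":0,"jaw":85},{"dx":0,"dy":0,"dz":0,"rx":0,"ry":-6.7,"rz":0,"jaw":85},{"dx":0,"dy":0,"dz":0,"rx":0,"ry":0,"rz":0,"jaw":85}]'
python3 - <<'E'
from h import *
R=tgtR(16); delta(o2w(88,0,110)+R[:,1]*(.0187-.09),R);show()
E
```

```text
time: 0.77
tcp_pos: [0.2461, -0.5469, 0.2308]
ee_rot: [-1.571, 0.001, -1.876]
ft_force: [-0.2, 0.2, -0.2]
grip_width: 0.085
shift mm in tool axes now [-453.62   52.42  260.83] turn deg [-15.96  -0.1   -0.05]
t 0.77 tcp outlet [-365.16  242.01  230.82] grasp pt [-365.17  241.99  249.52] F outlet [ 0.1   0.23 -0.22] M [ 0.07  0.04 -0.05] w 84.95 q [-1.15  0.31 -0.05  1.21 -0.    0.73] tooly [ 0.001  0.001 -1.   ] toolx [-1.     0.002 -0.001]
```

```bash

python3 -m inch '[{"dx":-28.3,"dy":0,"dz":16.3,"rx":0,"ry":0,"rz":0,"jaw":85},{"dx":-28.3,"dy":0,"dz":16.3,"rx":0,"ry":0,"rz":0,"jaw":85},{"dx":-28.3,"dy":0,"dz":16.3,"rx":0,"ry":0,"rz":0,"jaw":85},{"dx":-28.3,"dy":0,"dz":16.3,"rx":0,"ry":0,"rz":0,"jaw":85},{"dx":-28.3,"dy":0,"dz":16.3,"rx":0,"ry":0,"rz":0,"jaw":85},{"dx":-28.3,"dy":0,"dz":16.3,"rx":0,"ry":0,"rz":0,"jaw":85},{"dx":-28.3,"dy":0,"dz":16.3,"rx":0,"ry":0,"rz":0,"jaw":85},{"dx":-28.3,"dy":0,"dz":16.3,"rx":0,"ry":0,"rz":0,"jaw":85},{"dx":-28.3,"dy":0,"dz":16.3,"rx":0,"ry":0,"rz":0,"jaw":85},{"dx":-28.3,"dy":0,"dz":16.3,"rx":0,"ry":0,"rz":0,"jaw":85},{"dx":-28.3,"dy":0,"dz":16.3,"rx":0,"ry":0,"rz":0,"jaw":85},{"dx":-28.3,"dy":0,"dz":16.3,"rx":0,"ry":0,"rz":0,"jaw":85},{"dx":-28.3,"dy":0,"dz":16.3,"rx":0,"ry":0,"rz":0,"jaw":85},{"dx":-28.3,"dy":0,"dz":16.3,"rx":0,"ry":0,"rz":0,"jaw":85},{"dx":-28.3,"dy":0,"dz":16.3,"rx":0,"ry":0,"rz":0,"jaw":85},{"dx":-28.3,"dy":0,"dz":16.3,"rx":0,"ry":0,"rz":0,"jaw":85},{"dx":0,"dy":0,"dz":0,"rx":-5.3,"ry":0,"rz":0,"jaw":85},{"dx":0,"dy":0,"dz":0,"rx":-5.3,"ry":0,"rz":0,"jaw":85},{"dx":0,"dy":0,"dz":0,"rx":-5.4,"ry":0,"rz":0,"jaw":85},{"dx":0,"dy":0,"dz":0,"rx":0,"ry":0,"rz":0,"jaw":85}]'
python3 - <<'E'
from h import *
R=tgtR(16); delta(o2w(88,0,110)+R[:,1]*.0187,R);show()
E
```

```text
time: 2.43
tcp_pos: [0.6329, -0.1947, 0.2227]
ee_rot: [-1.866, -0.001, -1.882]
ft_force: [-0.1, 0.2, -4.1]
grip_width: 0.085
shift mm in tool axes now [ -1.37 132.87  12.21] turn deg [ 0.92 -0.42 -0.06]
t 2.43 tcp outlet [ 86.58 -21.82 222.7 ] grasp pt [ 86.56 -27.26 240.59] F outlet [ 0.11  0.17 -4.05] M [-0.4   0.01  0.05] w 85.03 q [-0.3   0.74  0.56  1.69  0.    1.58] tooly [ 0.001  0.291 -0.957] toolx [-1.     0.007  0.001]
```

```bash

python3 -m inch '[{"dx":-0.5,"dy":20,"dz":4,"rx":0.5,"ry":0,"rz":0,"jaw":85},{"dx":-0.5,"dy":20,"dz":4,"rx":0.4,"ry":-0.4,"rz":0,"jaw":85},{"dx":-0.4,"dy":20,"dz":4,"rx":0,"ry":0,"rz":0,"jaw":85},{"dx":0,"dy":20,"dz":0,"rx":0,"ry":0,"rz":0,"jaw":85},{"dx":0,"dy":20,"dz":0,"rx":0,"ry":0,"rz":0,"jaw":85},{"dx":0,"dy":0,"dz":0,"rx":0,"ry":0,"rz":0,"jaw":70},{"dx":0,"dy":0,"dz":0,"rx":0,"ry":0,"rz":0,"jaw":70}]'
python3 - <<'E'
from h import *
R=tgtR(16); delta(o2w(88,0,110)+R[:,1]*.0187,R);show()
for n,u0,v0,w,h in(("side",230,100,160,120),("top",290,130,160,120)):
    p,d=capture(n);crop(n,p,u0,v0,w,h,5,f"pics/{n}1.png")
E
```

```text
time: 3.02
tcp_pos: [0.6171, -0.1888, 0.1319]
ee_rot: [-1.835, 0.001, -1.874]
ft_force: [0.7, -0.3, 1.0]
grip_width: 0.0696
shift mm in tool axes now [-0.41 41.14  0.6 ] turn deg [-0.88  0.03 -0.08]
t 3.02 tcp outlet [ 87.54  -5.   131.89] grasp pt [ 87.51  -9.88 149.94] F outlet [-0.07 -0.8   1.  ] M [-0.32 -0.04  0.03] w 69.55 q [-0.3   0.69  0.28  1.42  0.    1.58] tooly [ 0.001  0.261 -0.965] toolx [-1.    -0.    -0.001]
```

View pics/side1.png

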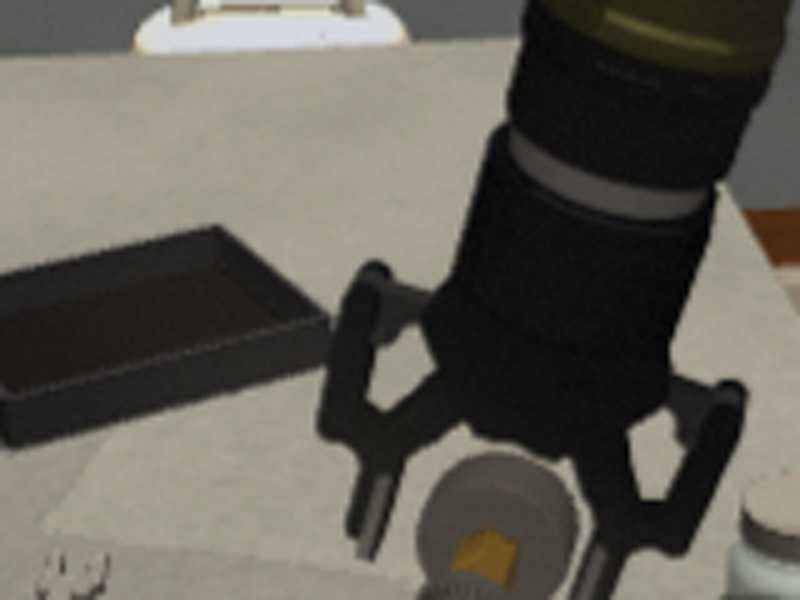

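View pics/top1.png

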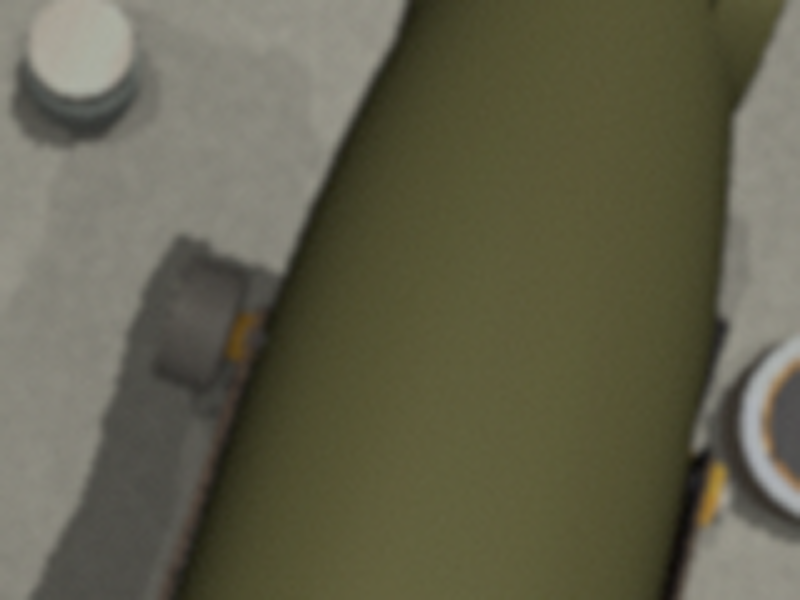

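Side view: fingers (crop 370,520 and 600,570) straddle the coupler axis (465,590), with clear room. Descend.

```bash

python3 -m inch '[{"dx":-0.4,"dy":10,"dz":0.3,"rx":-0.4,"ry":0,"rz":0,"jaw":70},{"dx":0,"dy":10,"dz":0.3,"rx":-0.5,"ry":0,"rz":0,"jaw":70},{"dx":0,"dy":10,"dz":0,"rx":0,"ry":0,"rz":0,"jaw":70},{"dx":0,"dy":6,"dz":0,"rx":0,"ry":0,"rz":0,"jaw":70},{"dx":0,"dy":0,"dz":0,"rx":0,"ry":0,"rz":0,"jaw":70},{"dx":0,"dy":0,"dz":0,"rx":0,"ry":0,"rz":0,"jaw":70},{"dx":0,"dy":0,"dz":0,"rx":0,"ry":0,"rz":0,"jaw":70}]'
python3 - <<'E'
from h import *
R=tgtR(16); delta(o2w(88,0,110)+R[:,1]*.0187,R);show()
E
```

```text
time: 3.7
tcp_pos: [0.6099, -0.1859, 0.0969]
ee_rot: [-1.85, 0.002, -1.873]
ft_force: [-0.1, 0.1, 0.5]
grip_width: 0.0701
shift mm in tool axes now [ 0.08  5.36 -0.91] turn deg [-0.    0.13 -0.07]
t 3.7 tcp outlet [88.07  2.8  96.93] grasp pt [ 88.05  -2.35 114.9 ] F outlet [0.1  0.12 0.55] M [-0.27  0.   -0.03] w 70.09 q [-0.3   0.71  0.23  1.37  0.    1.57] tooly [ 0.001  0.276 -0.961] toolx [-1.    -0.002 -0.002]
```

```bash

python3 -m inch '[{"dx":0,"dy":5.4,"dz":-0.9,"rx":0,"ry":0,"rz":0,"jaw":60},{"dx":0,"dy":0,"dz":0,"rx":0,"ry":0,"rz":0,"jaw":50},{"dx":0,"dy":0,"dz":0,"rx":0,"ry":0,"rz":0,"jaw":44},{"dx":0,"dy":0,"dz":0,"rx":0,"ry":0,"rz":0,"jaw":40},{"dx":0,"dy":0,"dz":0,"rx":0,"ry":0,"rz":0,"jaw":38.5},{"dx":0,"dy":0,"dz":0,"rx":0,"ry":0,"rz":0,"jaw":38.5},{"dx":0,"dy":0,"dz":0,"rx":0,"ry":0,"rz":0,"jaw":38.5}]'
python3 - <<'E'
from h import *
R=tgtR(16); delta(o2w(88,0,110)+R[:,1]*.0187,R);show()
p,d=capture("side");crop("side",p,280,150,100,100,6,"pics/side2.png")
E
```

```text
time: 4.28
tcp_pos: [0.608, -0.1853, 0.0921]
ee_rot: [-1.849, 0.002, -1.873]
ft_force: [0.2, -0.0, 0.1]
grip_width: 0.0381
shift mm in tool axes now [ 0.1   0.12 -0.34] turn deg [-0.05  0.14 -0.07]
t 4.28 tcp outlet [88.11  4.79 92.05] grasp pt [ 88.08  -0.34 110.03] F outlet [ 0.03 -0.17  0.11] M [-0.57 -0.06  0.  ] w 38.1 q [-0.3   0.71  0.21  1.36  0.    1.57] tooly [ 0.001  0.275 -0.961] toolx [-1.    -0.002 -0.002]
```

View pics/side2.png

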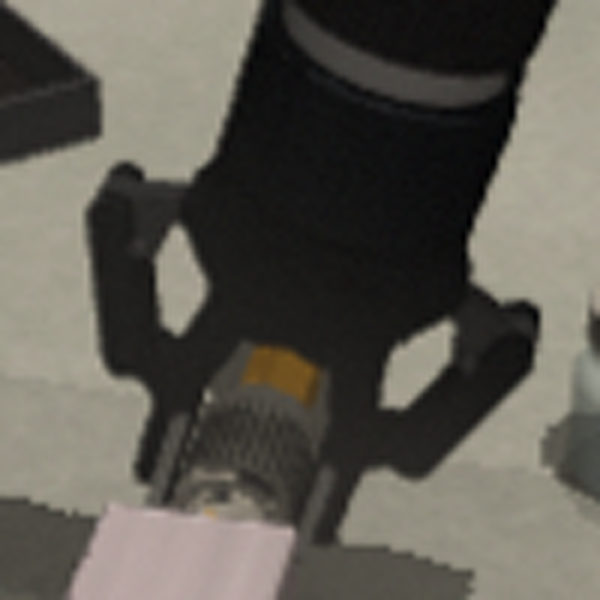

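Both pads stand closely round the knurled sleeve (crop 175–330, 470), with no contact. Grip.

```bash

python3 -m inch '[{"dx":0,"dy":0,"dz":0,"rx":0,"ry":0,"rz":0,"jaw":36},{"dx":0,"dy":0,"dz":0,"rx":0,"ry":0,"rz":0,"jaw":30},{"dx":0,"dy":0,"dz":0,"rx":0,"ry":0,"rz":0,"jaw":30},{"dx":0,"dy":0,"dz":0,"rx":0,"ry":0,"rz":0,"jaw":30}]'
python3 - <<'E'
from h import *
show()
E
```

```text
time: 4.67
tcp_pos: [0.6084, -0.1854, 0.0924]
ee_rot: [-1.848, 0.002, -1.873]
ft_force: [4.3, -1.6, 2.6]
grip_width: 0.0341
t 4.67 tcp outlet [88.11  4.36 92.4 ] grasp pt [ 88.08  -0.76 110.39] F outlet [-0.2  -4.57  2.58] M [-1.08 -0.02 -0.04] w 34.05 q [-0.3   0.71  0.21  1.36  0.    1.57] tooly [ 0.001  0.274 -0.962] toolx [-1.    -0.002 -0.002]
```

```bash

python3 -m inch '[{"dx":0,"dy":0,"dz":0.5,"rx":0,"ry":0,"rz":0,"jaw":30},{"dx":0,"dy":-0.05,"dz":1.3,"rx":4,"ry":0,"rz":0,"jaw":30},{"dx":0,"dy":-0.05,"dz":1.3,"rx":4,"ry":0,"rz":0,"jaw":30},{"dx":0,"dy":-0.05,"dz":1.3,"rx":4,"ry":0,"rz":0,"jaw":30},{"dx":0,"dy":-0.05,"dz":1.3,"rx":4,"ry":0,"rz":0,"jaw":30},{"dx":0,"dy":-0.05,"dz":1.3,"rx":4,"ry":0,"rz":0,"jaw":30},{"dx":0,"dy":-0.05,"dz":1.3,"rx":4,"ry":0,"rz":0,"jaw":30},{"dx":0,"dy":-0.05,"dz":1.3,"rx":4,"ry":0,"rz":0,"jaw":30},{"dx":0,"dy":-0.05,"dz":1.3,"rx":4,"ry":0,"rz":0,"jaw":30},{"dx":0,"dy":0,"dz":0,"rx":0,"ry":0,"rz":0,"jaw":30},{"dx":0,"dy":0,"dz":0,"rx":0,"ry":0,"rz":0,"jaw":30},{"dx":0,"dy":0,"dz":0,"rx":0,"ry":0,"rz":0,"jaw":30}]'
python3 - <<'E'
from h import *
show()
p,d=capture("side");crop("side",p,280,150,100,100,6,"pics/side3.png")
E
```

```text
time: 5.67
tcp_pos: [0.6181, -0.1885, 0.0924]
ee_rot: [-1.29, 0.002, -1.873]
ft_force: [3.0, -0.8, 3.3]
grip_width: 0.0343
t 5.67 tcp outlet [88.11 -5.84 92.43] grasp pt [ 88.07  -0.66 110.4 ] F outlet [ 0.17 -3.08  3.32] M [-0.34 -0.03 -0.02] w 34.32 q [-0.3   0.28 -0.47  0.54  0.    1.58] tooly [ 0.002 -0.277 -0.961] toolx [-1.    -0.002 -0.002]
```

View pics/side3.png

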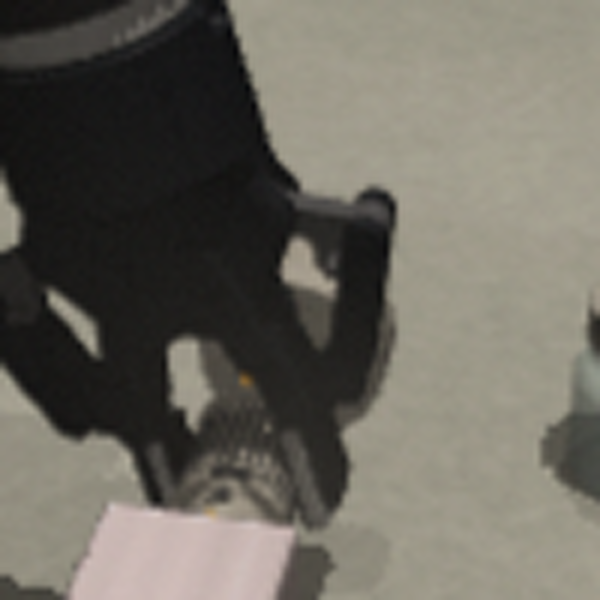

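Turned 32°; the notch (crop 230,465) now looks to be above the pin (215,492). Test pull of 3 mm.

```bash

python3 -m inch '[{"dx":1,"dy":0,"dz":0.3,"rx":0,"ry":0,"rz":0,"jaw":30},{"dx":1,"dy":0,"dz":0,"rx":0,"ry":0,"rz":0,"jaw":30},{"dx":1,"dy":0,"dz":0,"rx":0,"ry":0,"rz":0,"jaw":30},{"dx":0,"dy":0,"dz":0,"rx":0,"ry":0,"rz":0,"jaw":30}]'
python3 - <<'E'
from h import *
show()
E
```

```text
time: 6.05
tcp_pos: [0.618, -0.1888, 0.0924]
ee_rot: [-1.292, 0.007, -1.87]
ft_force: [2.0, 6.8, 7.7]
grip_width: 0.0344
t 6.05 tcp outlet [87.73 -5.83 92.37] grasp pt [ 87.58  -0.68 110.34] F outlet [7.06 0.07 7.73] M [ 0.06 -1.46  0.31] w 34.37 q [-0.3   0.28 -0.47  0.54  0.01  1.57] tooly [ 0.008 -0.276 -0.961] toolx [-1.    -0.005 -0.007]
```

```bash

python3 -m inch '[{"dx":1,"dy":0,"dz":0,"rx":0,"ry":0,"rz":0,"jaw":30},{"dx":1,"dy":0,"dz":0,"rx":0,"ry":0,"rz":0,"jaw":30},{"dx":0,"dy":0,"dz":0,"rx":0,"ry":0,"rz":0,"jaw":30}]'
python3 - <<'E'
from h import *
show()
E
```

```text
time: 6.3
tcp_pos: [0.6174, -0.1906, 0.0923]
ee_rot: [-1.292, 0.007, -1.869]
ft_force: [2.0, 7.8, 7.5]
grip_width: 0.0345
t 6.3 tcp outlet [85.9  -5.82 92.34] grasp pt [ 85.75  -0.67 110.32] F outlet [8.01 0.43 7.53] M [ 0.05 -1.52  0.34] w 34.52 q [-0.3   0.28 -0.47  0.54  0.01  1.57] tooly [ 0.008 -0.275 -0.961] toolx [-1.    -0.005 -0.007]
```

```bash

python3 -m inch '[{"dx":1,"dy":0,"dz":0,"rx":0,"ry":0,"rz":0,"jaw":30},{"dx":1,"dy":0,"dz":0,"rx":0,"ry":0,"rz":0,"jaw":30},{"dx":0,"dy":0,"dz":0,"rx":0,"ry":0,"rz":0,"jaw":30}]'
python3 - <<'E'
from h import *
show()
E
```

```text
time: 6.55
tcp_pos: [0.6168, -0.1926, 0.0924]
ee_rot: [-1.292, 0.007, -1.87]
ft_force: [1.6, 7.9, 7.3]
grip_width: 0.0348
t 6.55 tcp outlet [83.81 -5.8  92.36] grasp pt [ 83.66  -0.64 110.33] F outlet [7.99 0.84 7.27] M [ 0.07 -1.53  0.31] w 34.75 q [-0.31  0.28 -0.47  0.54  0.01  1.56] tooly [ 0.008 -0.275 -0.961] toolx [-1.    -0.005 -0.007]
```

```bash

python3 - <<'E'
from h import *
p,d=capture("side");crop("side",p,290,190,60,60,12,"pics/side4.png")
E
```

```text
(no output)
```

View pics/side4.png

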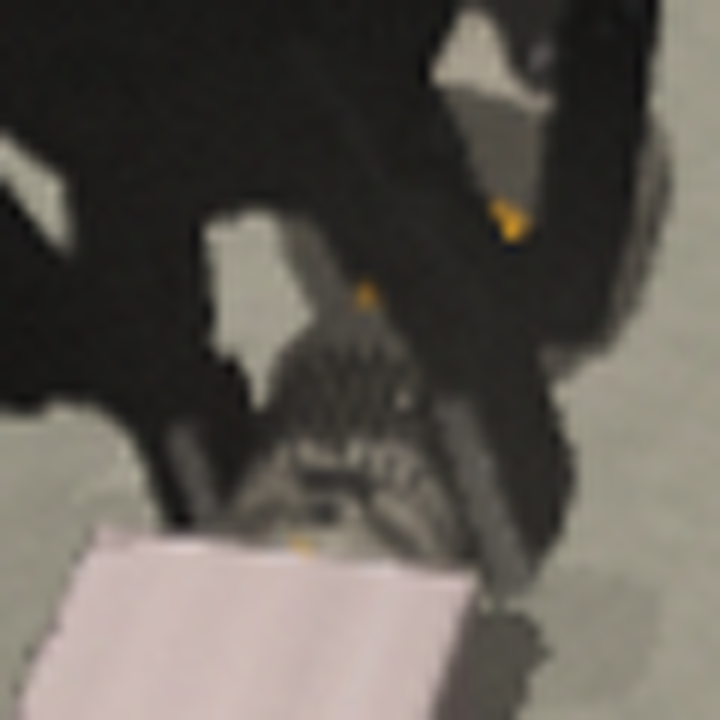

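```bash

python3 -m inch '[{"dx":1,"dy":0,"dz":0,"rx":0,"ry":0,"rz":0,"jaw":30},{"dx":1,"dy":0,"dz":0,"rx":0,"ry":0,"rz":0,"jaw":30},{"dx":1,"dy":0,"dz":0,"rx":0,"ry":0,"rz":0,"jaw":30},{"dx":1,"dy":0,"dz":0,"rx":0,"ry":0,"rz":0,"jaw":30},{"dx":0,"dy":0,"dz":0,"rx":0,"ry":0,"rz":0,"jaw":30}]'
python3 - <<'E'
from h import *
show()
p,d=capture("side");crop("side",p,290,190,60,60,12,"pics/side5.png")
E
```

```text
time: 7.02
tcp_pos: [0.6158, -0.1955, 0.0923]
ee_rot: [-1.292, 0.009, -1.869]
ft_force: [3.2, 10.4, 7.4]
grip_width: 0.0344
t 7.02 tcp outlet [80.73 -5.77 92.35] grasp pt [ 80.55  -0.62 110.33] F outlet [10.87  0.02  7.39] M [ 0.14 -2.1   0.49] w 34.44 q [-0.31  0.28 -0.47  0.54  0.01  1.56] tooly [ 0.01  -0.275 -0.961] toolx [-1.    -0.006 -0.009]
```

View pics/side5.png

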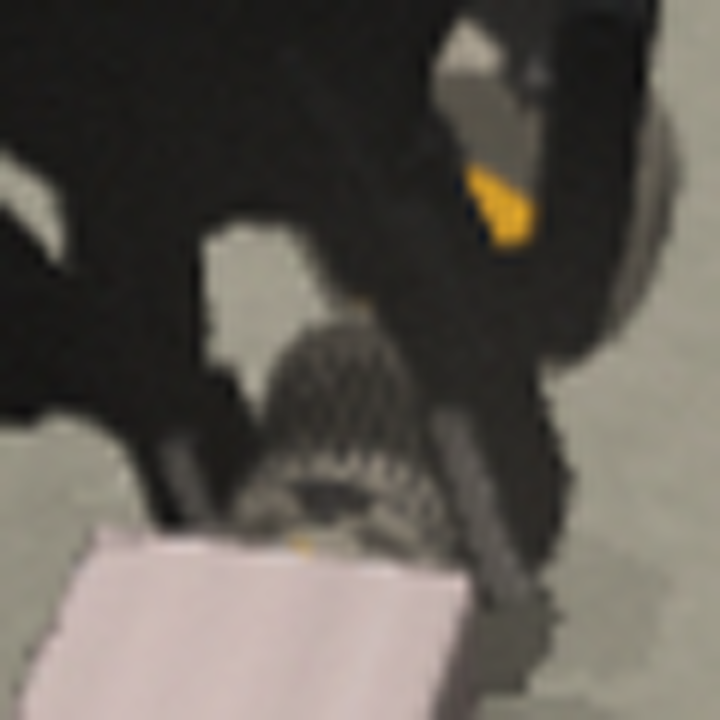

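Pin is now inside the notch (crop 330,495) and the sleeve is about 7.4 mm back. Pull on to the stop.

```bash

python3 -m inch '[{"dx":1,"dy":0,"dz":0,"rx":0,"ry":0,"rz":0,"jaw":30},{"dx":1,"dy":0,"dz":0,"rx":0,"ry":0,"rz":0,"jaw":30},{"dx":1,"dy":0,"dz":0,"rx":0,"ry":0,"rz":0,"jaw":30},{"dx":0.5,"dy":0,"dz":0,"rx":0,"ry":0,"rz":0,"jaw":30},{"dx":0,"dy":0,"dz":0,"rx":0,"ry":0,"rz":0,"jaw":30},{"dx":0,"dy":0,"dz":0,"rx":0,"ry":0,"rz":0,"jaw":30}]'
python3 - <<'E'
from h import *
show()
p,d=capture("side");crop("side",p,280,150,100,100,6,"pics/side6.png")
p,d=capture("top");crop("top",p,290,150,120,90,6,"pics/top6.png")
E
```

```text
time: 7.57
tcp_pos: [0.6151, -0.198, 0.0924]
ee_rot: [-1.292, 0.01, -1.868]
ft_force: [3.6, 13.3, 7.8]
grip_width: 0.0345
t 7.57 tcp outlet [78.08 -5.8  92.37] grasp pt [ 77.87  -0.64 110.34] F outlet [13.73  0.58  7.78] M [ 0.14 -2.52  0.61] w 34.49 q [-0.32  0.28 -0.47  0.54  0.02  1.55] tooly [ 0.011 -0.275 -0.961] toolx [-1.    -0.007 -0.01 ]
```

View pics/side6.png

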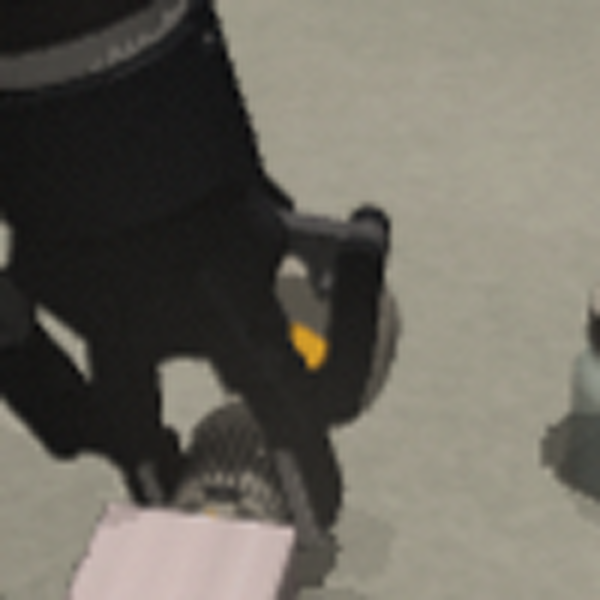

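View pics/top6.png

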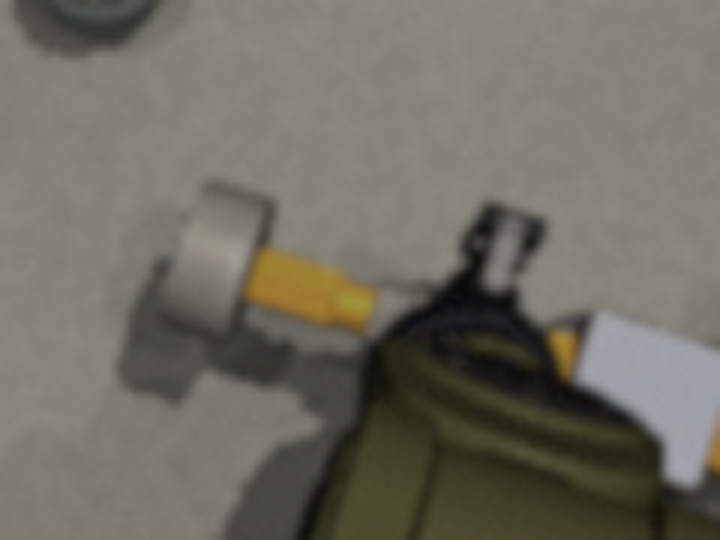

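Top view: case's far edge has gone from px 322 to 317 (≈11 mm), so the gauge popped; the sleeve is about 10 mm back at 13.7 N. Let go.

```bash

python3 -m inch '[{"dx":0,"dy":0,"dz":0,"rx":0,"ry":0,"rz":0,"jaw":85},{"dx":0,"dy":0,"dz":0,"rx":0,"ry":0,"rz":0,"jaw":85},{"dx":0,"dy":0,"dz":0,"rx":0,"ry":0,"rz":0,"jaw":85},{"dx":0,"dy":0,"dz":0,"rx":0,"ry":0,"rz":0,"jaw":85},{"dx":0,"dy":0,"dz":0,"rx":0,"ry":0,"rz":0,"jaw":85},{"dx":0,"dy":0,"dz":0,"rx":0,"ry":0,"rz":0,"jaw":85},{"dx":0,"dy":0,"dz":0,"rx":0,"ry":0,"rz":0,"jaw":85}]'
python3 - <<'E'
from h import *
show()
R=tgtR(0); delta(o2w(88,0,110)+R[:,1]*(.0187-.1),R)
p,d=capture("side");crop("side",p,280,150,100,100,6,"pics/side7.png")
p,d=capture("top");crop("top",p,290,150,120,90,6,"pics/top7.png");np.savez("top7.npz",p=p,d=d)
E
```

```text
time: 8.25
tcp_pos: [0.6135, -0.2025, 0.0916]
ee_rot: [-1.292, 0.002, -1.873]
ft_force: [-0.3, 0.6, -0.0]
grip_width: 0.0851
t 8.25 tcp outlet [73.36 -5.67 91.64] grasp pt [ 73.32  -0.53 109.62] F outlet [ 0.53  0.45 -0.05] M [ 0.31  0.02 -0.03] w 85.07 q [-0.32  0.28 -0.47  0.54  0.01  1.55] tooly [ 0.002 -0.275 -0.961] toolx [-1.    -0.002 -0.002]
shift mm in tool axes now [-14.83 -97.34  21.99] turn deg [-15.97   0.07  -0.11]
```

View pics/side7.png

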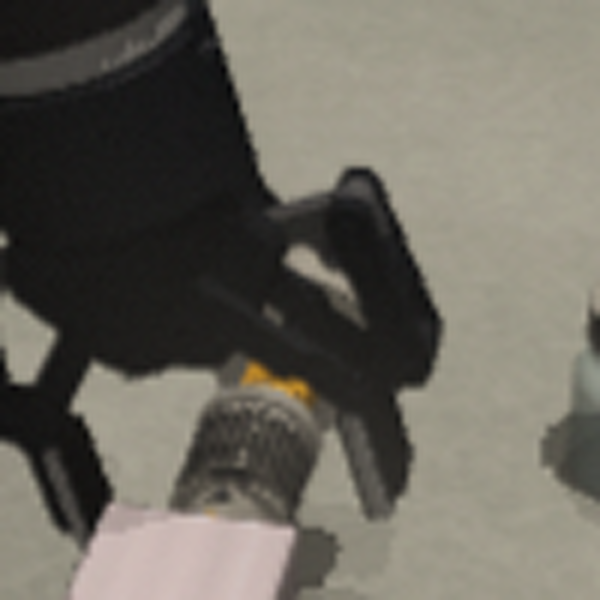

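View pics/top7.png

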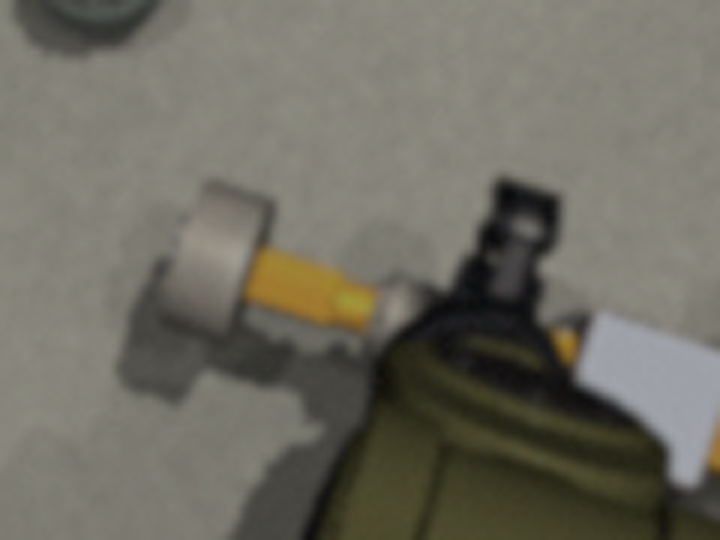

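Sleeve is forward again (ring back at the mouth, top crop 400,300), the fingers are clear and the gauge still hangs. Retreat up and go over the neck.

```bash

python3 -m inch '[{"dx":0,"dy":-10,"dz":0,"rx":0,"ry":0,"rz":0,"jaw":85},{"dx":0,"dy":-20,"dz":0,"rx":0,"ry":0,"rz":0,"jaw":85},{"dx":0,"dy":-25,"dz":0,"rx":0,"ry":0,"rz":0,"jaw":85},{"dx":0,"dy":-25,"dz":0,"rx":0,"ry":0,"rz":0,"jaw":85},{"dx":0,"dy":-20,"dz":0,"rx":0,"ry":0,"rz":0,"jaw":85},{"dx":0,"dy":0,"dz":0,"rx":-5.3,"ry":0,"rz":0,"jaw":85},{"dx":0,"dy":0,"dz":0,"rx":-5.3,"ry":0,"rz":0,"jaw":85},{"dx":0,"dy":0,"dz":0,"rx":-5.4,"ry":0,"rz":0,"jaw":85},{"dx":0,"dy":0,"dz":0,"rx":0,"ry":0,"rz":0,"jaw":85},{"dx":0,"dy":0,"dz":0,"rx":0,"ry":0,"rz":0,"jaw":85}]'
python3 - <<'E'
from h import *
show()
p,d=capture("side");crop("side",p,290,170,80,80,8,"pics/side8.png");np.savez("side8.npz",p=p,d=d)
p,d=capture("top");crop("top",p,290,150,120,90,6,"pics/top8.png");np.savez("top8.npz",p=p,d=d)
P=cloud("top",d); X=w2o(P.reshape(-1,3));X=X[~np.isnan(X[:,0])]
X=X[(abs(X[:,1])<40)&(X[:,2]>70)&(X[:,2]<165)&(X[:,0]>100)&(X[:,0]<215)]
for x in range(100,210,6):
    s=X[(X[:,0]>=x)&(X[:,0]<x+6)]
    if len(s)>3: t=s[abs(s[:,1])<6]; print(x,len(s),np.round([s[:,1].min(),s[:,1].max(),np.median(t[:,2]),t[:,2].max()],1))
hsv=cv2.cvtColor(p,cv2.COLOR_BGR2HSV)
m=((hsv[...,0]>12)&(hsv[...,0]<35)&(hsv[...,1]>120)&(hsv[...,2]>60)).astype(np.uint8);m[:,:305]=0;m[:,360:]=0;m[:170]=0;m[245:]=0
n,l,st,c=cv2.connectedComponentsWithStats(m)
for k in range(1,n):
    if st[k][4]>8: print(st[k],c[k],w2o(onplane("top",[c[k]],.117))[0])
E
```

```text
time: 9.18
tcp_pos: [0.5885, -0.1946, 0.1871]
ee_rot: [-1.571, 0.002, -1.873]
ft_force: [0.3, 0.0, -0.0]
grip_width: 0.0849
t 9.18 tcp outlet [ 73.38  20.64 187.06] grasp pt [ 73.35  20.64 205.76] F outlet [ 0.13 -0.28 -0.  ] M [0.02 0.04 0.  ] w 84.87 q [-0.32  0.37 -0.07  1.13  0.    1.55] tooly [ 0.002 -0.    -1.   ] toolx [-1.    -0.002 -0.002]
100 33 [-15.9  18.7 130.3 131.7]
106 38 [-19.   19.1 126.1 132.9]
112 24 [-11.5  11.4 117.7 127.4]
118 21 [ -8.9   8.9 117.8 122.1]
124 23 [-11.7  10.7 119.1 121.5]
130 25 [-10.5  10.5 117.6 123.5]
136 23 [-11.9  10.5 117.3 123.3]
142 23 [-11.8  10.8 117.6 120.2]
148 25 [-11.4  10.3 116.8 121.6]
154 23 [-10.8  10.1 116.6 119.9]
160 56 [-28.6  30.1 118.4 137.5]
166 67 [-30.5  30.9 136.4 139.7]
172 64 [-29.5  30.7 135.9 138.2]
178 64 [-30.9  30.6 134.5 136.9]
184 68 [-31.   30.6 135.6 138.2]
190 50 [-29.1  29.3 134.1 137.9]
[331 191  22  14 179] [340.81564246 197.98882682] [139.40764349  -0.1830942  117.        ]
```

View pics/side8.png

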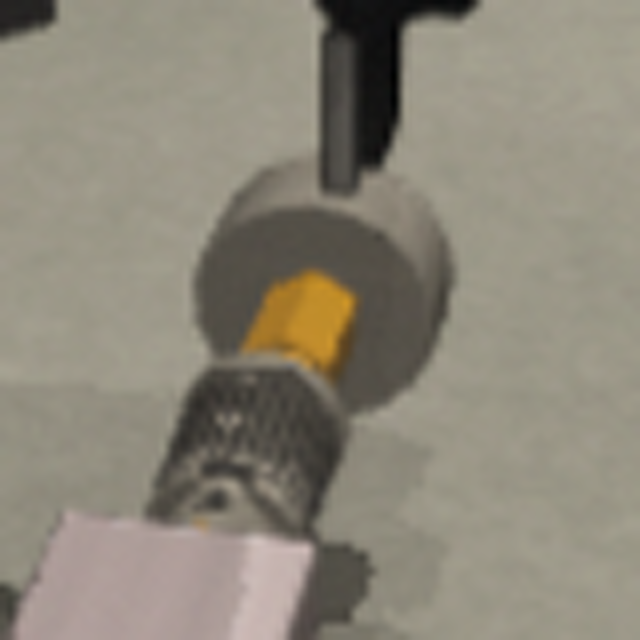

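View pics/top8.png

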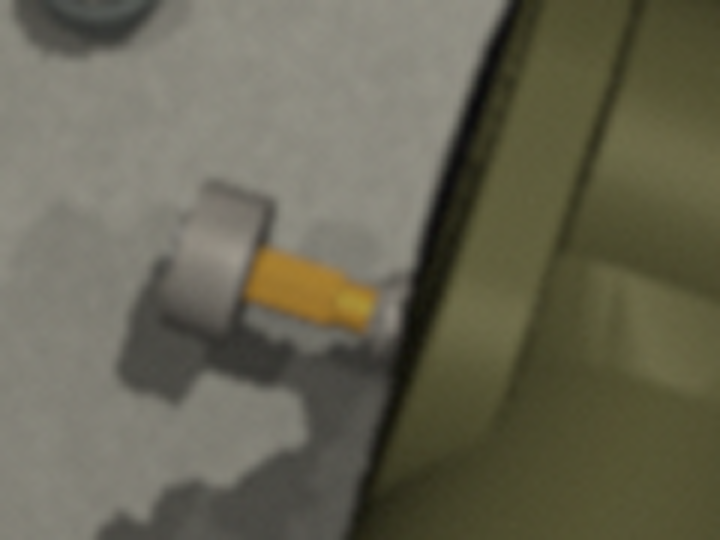

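```bash

python3 -m inch '[{"dx":-17.7,"dy":0,"dz":5.3,"rx":0,"ry":0,"rz":0,"jaw":85},{"dx":-17.7,"dy":0,"dz":5.3,"rx":0,"ry":0,"rz":0,"jaw":85},{"dx":-17.7,"dy":0,"dz":5.3,"rx":0,"ry":0,"rz":0,"jaw":85},{"dx":-17.5,"dy":0,"dz":5.4,"rx":0,"ry":0,"rz":0,"jaw":85},{"dx":0,"dy":15,"dz":0,"rx":0,"ry":0,"rz":0,"jaw":80},{"dx":0,"dy":15,"dz":0,"rx":0,"ry":0,"rz":0,"jaw":75},{"dx":0,"dy":15,"dz":0,"rx":0,"ry":0,"rz":0,"jaw":70},{"dx":0,"dy":15,"dz":0,"rx":0,"ry":0,"rz":0,"jaw":70},{"dx":0,"dy":15,"dz":0,"rx":0,"ry":0,"rz":0,"jaw":70},{"dx":0,"dy":0,"dz":0,"rx":0,"ry":0,"rz":0,"jaw":70},{"dx":0,"dy":0,"dz":0,"rx":0,"ry":0,"rz":0,"jaw":70},{"dx":0,"dy":0,"dz":0,"rx":0,"ry":0,"rz":0,"jaw":70}]'
python3 - <<'E'
from h import *
show();R=tgtR(0); delta(o2w(144,-.7,88.3),R)
E
```

```text
time: 10.28
tcp_pos: [0.6288, -0.1331, 0.1148]
ee_rot: [-1.568, 0.002, -1.873]
ft_force: [-0.0, -0.4, 0.6]
grip_width: 0.0698
t 10.28 tcp outlet [144.15   0.51 114.83] grasp pt [144.11   0.56 133.53] F outlet [-0.43 -0.09  0.6 ] M [-0.02  0.01 -0.03] w 69.81 q [-0.21  0.46 -0.11  1.    0.    1.66] tooly [ 0.002 -0.002 -1.   ] toolx [-1.    -0.002 -0.002]
shift mm in tool axes now [ 0.21 26.53  1.15] turn deg [-0.14  0.11 -0.12]
```

```bash

python3 -m inch '[{"dx":0.2,"dy":10,"dz":1.1,"rx":0,"ry":0,"rz":0,"jaw":70},{"dx":0,"dy":10,"dz":0,"rx":0,"ry":0,"rz":0,"jaw":60},{"dx":0,"dy":6.5,"dz":0,"rx":0,"ry":0,"rz":0,"jaw":50},{"dx":0,"dy":0,"dz":0,"rx":0,"ry":0,"rz":0,"jaw":40},{"dx":0,"dy":0,"dz":0,"rx":0,"ry":0,"rz":0,"jaw":32},{"dx":0,"dy":0,"dz":0,"rx":0,"ry":0,"rz":0,"jaw":27},{"dx":0,"dy":0,"dz":0,"rx":0,"ry":0,"rz":0,"jaw":25},{"dx":0,"dy":0,"dz":0,"rx":0,"ry":0,"rz":0,"jaw":25}]'
python3 - <<'E'
from h import *
show();R=tgtR(0); delta(o2w(144,-.7,88.3),R)
p,d=capture("side");crop("side",p,290,150,80,80,8,"pics/side9.png")
E
```

```text
time: 10.95
tcp_pos: [0.6301, -0.1336, 0.0869]
ee_rot: [-1.57, 0.002, -1.873]
ft_force: [0.6, 0.5, 0.6]
grip_width: 0.0248
t 10.95 tcp outlet [144.04  -0.9   86.94] grasp pt [144.01  -0.89 105.64] F outlet [ 0.65 -0.43  0.56] M [-0.02 -0.03  0.  ] w 24.79 q [-0.21  0.48 -0.14  0.95  0.    1.66] tooly [ 0.002 -0.001 -1.   ] toolx [-1.    -0.002 -0.002]
shift mm in tool axes now [ 0.04 -1.36 -0.2 ] turn deg [-0.04  0.11 -0.11]
```

View pics/side9.png

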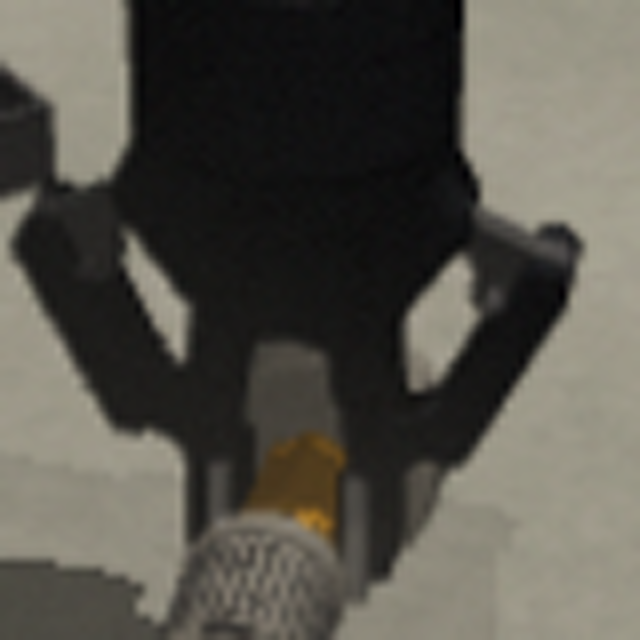

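Both pads flank the brass neck (crop 250–345, 490). Grip it.

```bash

python3 -m inch '[{"dx":0,"dy":-0.5,"dz":0,"rx":0,"ry":0,"rz":0,"jaw":22},{"dx":0,"dy":0,"dz":0,"rx":0,"ry":0,"rz":0,"jaw":15},{"dx":0,"dy":0,"dz":0,"rx":0,"ry":0,"rz":0,"jaw":15},{"dx":0,"dy":0,"dz":0,"rx":0,"ry":0,"rz":0,"jaw":15}]'
python3 - <<'E'
from h import *
show()
E
```

```text
time: 11.33
tcp_pos: [0.6301, -0.1336, 0.0874]
ee_rot: [-1.57, 0.002, -1.873]
ft_force: [-0.6, 0.1, 1.2]
grip_width: 0.0211
t 11.33 tcp outlet [144.07  -0.83  87.43] grasp pt [144.03  -0.82 106.13] F outlet [-0.05  0.57  1.16] M [-0.03 -0.01  0.03] w 21.12 q [-0.21  0.48 -0.14  0.95  0.    1.66] tooly [ 0.002 -0.001 -1.   ] toolx [-1.    -0.002 -0.002]
```

```bash

python3 -m inch '[{"dx":-4,"dy":0,"dz":0,"rx":0,"ry":0,"rz":0,"jaw":15},{"dx":-4,"dy":0,"dz":0,"rx":0,"ry":0,"rz":0,"jaw":15},{"dx":-4,"dy":0,"dz":0,"rx":0,"ry":0,"rz":0,"jaw":15},{"dx":-4,"dy":0,"dz":0,"rx":0,"ry":0,"rz":0,"jaw":15}]'
python3 - <<'E'
from h import *
show()
E
```

```text
time: 11.67
tcp_pos: [0.6344, -0.1176, 0.0867]
ee_rot: [-1.572, 0.002, -1.872]
ft_force: [-0.1, -0.2, -1.9]
grip_width: 0.0209
t 11.67 tcp outlet [ 1.606e+02 -1.500e-01  8.675e+01] grasp pt [ 1.6057e+02 -1.6000e-01  1.0545e+02] F outlet [-0.25  0.06 -1.89] M [-0.05  0.01  0.08] w 20.89 q [-0.18  0.48 -0.14  0.95  0.    1.69] tooly [ 0.002  0.001 -1.   ] toolx [-1.    -0.002 -0.002]
```

Coming freely. Continue to 65 mm total.

```bash

python3 -m inch '[{"dx":-5,"dy":0,"dz":0.3,"rx":0,"ry":0,"rz":0,"jaw":15},{"dx":-5,"dy":0,"dz":0.3,"rx":0,"ry":0,"rz":0,"jaw":15},{"dx":-5,"dy":0,"dz":0,"rx":0,"ry":0,"rz":0,"jaw":15},{"dx":-5,"dy":0,"dz":0,"rx":0,"ry":0,"rz":0,"jaw":15},{"dx":-8,"dy":0,"dz":0,"rx":0,"ry":0,"rz":0,"jaw":15},{"dx":-8,"dy":0,"dz":0,"rx":0,"ry":0,"rz":0,"jaw":15},{"dx":-8,"dy":0,"dz":0,"rx":0,"ry":0,"rz":0,"jaw":15},{"dx":-8,"dy":0,"dz":0,"rx":0,"ry":0,"rz":0,"jaw":15},{"dx":0,"dy":0,"dz":0,"rx":0,"ry":0,"rz":0,"jaw":15},{"dx":0,"dy":0,"dz":0,"rx":0,"ry":0,"rz":0,"jaw":15}]'
python3 - <<'E'
from h import *
show();p,Rc,s=pose();print(p)
p,d=capture("side");crop("side",p,240,110,140,120,5,"pics/side10.png")
p,d=capture("top");crop("top",p,240,140,160,100,5,"pics/top10.png")
E
```

```text
time: 12.5
tcp_pos: [0.6507, -0.0682, 0.0872]
ee_rot: [-1.571, 0.002, -1.872]
ft_force: [-0.2, 0.1, -1.2]
grip_width: 0.0211
t 12.5 tcp outlet [212.66  -0.99  87.18] grasp pt [212.63  -0.99 105.88] F outlet [-0.01  0.21 -1.18] M [-0.01 -0.01  0.04] w 21.06 q [-0.11  0.5  -0.11  0.96  0.    1.77] tooly [ 0.002 -0.    -1.   ] toolx [-1.    -0.003 -0.002]
[ 0.65073691 -0.06816726  0.08718026]
```

View pics/side10.png

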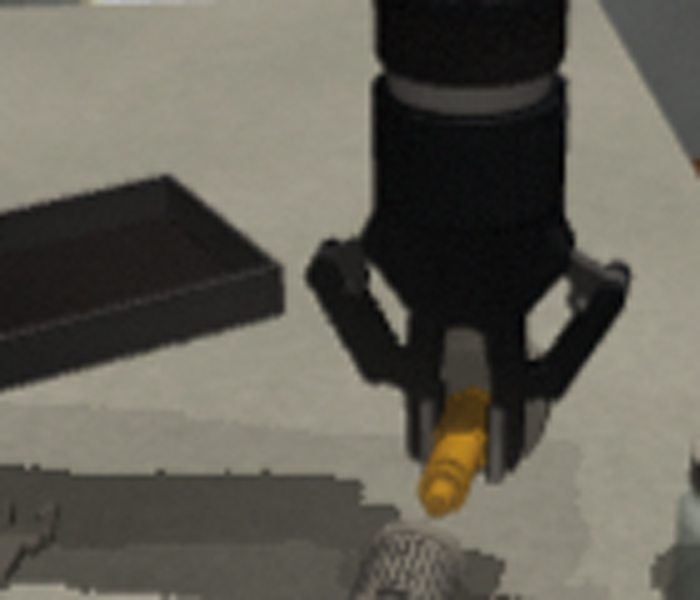

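View pics/top10.png

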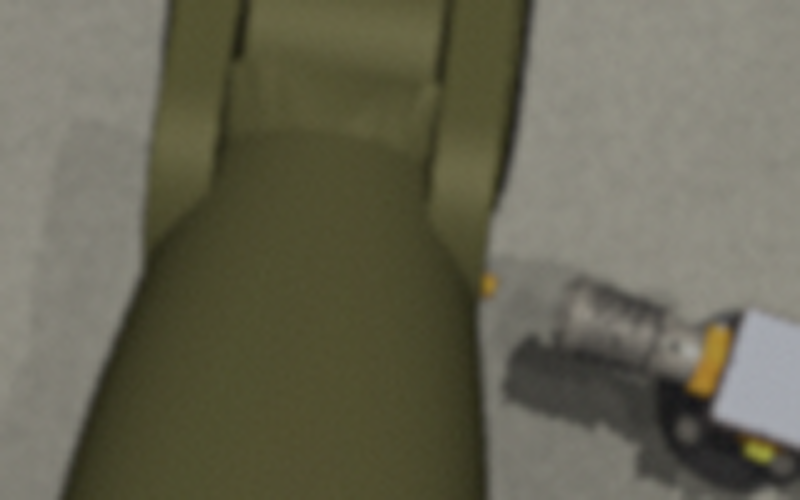

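Gauge is clear of the mouth and level in the fingers (plug tip at side crop 437,500); sleeve is forward. Lift, turn 42°, then carry along the tray's y axis (that keeps joint 6 in range).

```bash

python3 -m inch '[{"dx":-5,"dy":-6,"dz":0,"rx":0,"ry":0,"rz":0,"jaw":15},{"dx":0,"dy":-12,"dz":0,"rx":0,"ry":0,"rz":0,"jaw":15},{"dx":0,"dy":-14,"dz":0,"rx":0,"ry":0,"rz":0,"jaw":15},{"dx":0,"dy":-14,"dz":0,"rx":0,"ry":0,"rz":0,"jaw":15},{"dx":0,"dy":-14,"dz":0,"rx":0,"ry":0,"rz":0,"jaw":15},{"dx":0,"dy":0,"dz":0,"rx":0,"ry":-3,"rz":0,"jaw":15},{"dx":0,"dy":0,"dz":0,"rx":0,"ry":-5,"rz":0,"jaw":15},{"dx":0,"dy":0,"dz":0,"rx":0,"ry":-5,"rz":0,"jaw":15},{"dx":0,"dy":0,"dz":0,"rx":0,"ry":-5,"rz":0,"jaw":15},{"dx":0,"dy":0,"dz":0,"rx":0,"ry":-5,"rz":0,"jaw":15},{"dx":0,"dy":0,"dz":0,"rx":0,"ry":-5,"rz":0,"jaw":15},{"dx":0,"dy":0,"dz":0,"rx":0,"ry":-5,"rz":0,"jaw":15},{"dx":0,"dy":0,"dz":0,"rx":0,"ry":-5,"rz":0,"jaw":15},{"dx":0,"dy":0,"dz":0,"rx":0,"ry":-4,"rz":0,"jaw":15},{"dx":0,"dy":0,"dz":0,"rx":0,"ry":0,"rz":0,"jaw":15}]'
cat >> h.py <<'E'
def tdelta(z_or,tilt,cx=.4590,cy=.2780,yaw=24.5):
    a=np.radians(yaw+90);g=np.array([np.cos(a),np.sin(a),0]);side=np.cross(g,[0,0,1])
    G=np.array([cx,cy,0])+g*.010+np.array([0,0,z_or])
    R0=np.c_[-g,[0,0,-1],side]  # x=-g,y=down,z
    R=Ro.from_rotvec(side*np.radians(tilt)).as_matrix()@R0
    delta(G+R[:,1]*.0187,R)
E
python3 - <<'E'
from h import *
show();tdelta(.166,0)
E
```

```text
time: 13.85
tcp_pos: [0.6525, -0.0644, 0.1486]
ee_rot: [-1.568, 0.001, -1.138]
ft_force: [0.3, 0.8, -1.8]
grip_width: 0.0213
t 13.85 tcp outlet [216.82  -1.49 148.62] grasp pt [216.78  -1.47 167.32] F outlet [ 0.88 -0.03 -1.8 ] M [-0.04  0.04 -0.03] w 21.31 q [-0.1   0.46 -0.03  1.08  0.    1.04] tooly [ 0.002 -0.001 -1.   ] toolx [-0.741 -0.672 -0.001]
shift mm in tool axes now [-401.92    1.51  -32.05] turn deg [-0.14  0.29 -0.04]
```

```bash

python3 -m inch '[{"dx":-8,"dy":0,"dz":-1,"rx":0,"ry":0,"rz":0,"jaw":15},{"dx":-16,"dy":0,"dz":-1,"rx":0,"ry":0,"rz":0,"jaw":15},{"dx":-24,"dy":0,"dz":-2,"rx":0,"ry":0,"rz":0,"jaw":15},{"dx":-26,"dy":0,"dz":-2,"rx":0,"ry":0,"rz":0,"jaw":15},{"dx":-26,"dy":0,"dz":-2,"rx":0,"ry":0,"rz":0,"jaw":15},{"dx":-26,"dy":0,"dz":-2,"rx":0,"ry":0,"rz":0,"jaw":15},{"dx":-26,"dy":0,"dz":-2,"rx":0,"ry":0,"rz":0,"jaw":15},{"dx":-26,"dy":0,"dz":-2,"rx":0,"ry":0,"rz":0,"jaw":15},{"dx":-26,"dy":0,"dz":-2,"rx":0,"ry":0,"rz":0,"jaw":15},{"dx":-26,"dy":0,"dz":-2,"rx":0,"ry":0,"rz":0,"jaw":15},{"dx":-26,"dy":0,"dz":-2,"rx":0,"ry":0,"rz":0,"jaw":15},{"dx":-26,"dy":0,"dz":-2,"rx":0,"ry":0,"rz":0,"jaw":15},{"dx":-26,"dy":0,"dz":-2,"rx":0,"ry":0,"rz":0,"jaw":15},{"dx":-26,"dy":0,"dz":-2,"rx":0,"ry":0,"rz":0,"jaw":15},{"dx":-26,"dy":0,"dz":-2,"rx":0,"ry":0,"rz":0,"jaw":15},{"dx":-20,"dy":0,"dz":-2,"rx":0,"ry":0,"rz":0,"jaw":15},{"dx":-14,"dy":0,"dz":-1,"rx":0,"ry":0,"rz":0,"jaw":15},{"dx":-8,"dy":0,"dz":0,"rx":0,"ry":0,"rz":0,"jaw":15},{"dx":0,"dy":0,"dz":0,"rx":0,"ry":0,"rz":0,"jaw":15},{"dx":0,"dy":0,"dz":0,"rx":0,"ry":0,"rz":0,"jaw":15}]'
python3 - <<'E'
from h import *
show();tdelta(.166,0);tdelta(.1,10)
p,d=capture("side");crop("side",p,180,60,160,140,5,"pics/side11.png")
p,d=capture("top");crop("top",p,110,190,140,140,4,"pics/top11.png")
E
```

```text
time: 15.52
tcp_pos: [0.4553, 0.2883, 0.1479]
ee_rot: [-1.569, 0.001, -1.139]
ft_force: [0.1, -1.1, -3.2]
grip_width: 0.0211
t 15.52 tcp outlet [494.34 292.06 147.92] grasp pt [494.31 292.07 166.62] F outlet [-1.05 -0.46 -3.2 ] M [-0.02  0.06  0.01] w 21.08 q [ 0.56  0.25 -0.33  0.99  0.    1.7 ] tooly [ 0.002 -0.    -1.   ] toolx [-0.742 -0.671 -0.001]
shift mm in tool axes now [ 0.85  0.62 -0.92] turn deg [-0.08  0.24 -0.06]
shift mm in tool axes now [-2.33 66.34 -0.99] turn deg [-0.05  0.25  9.94]
```

View pics/side11.png

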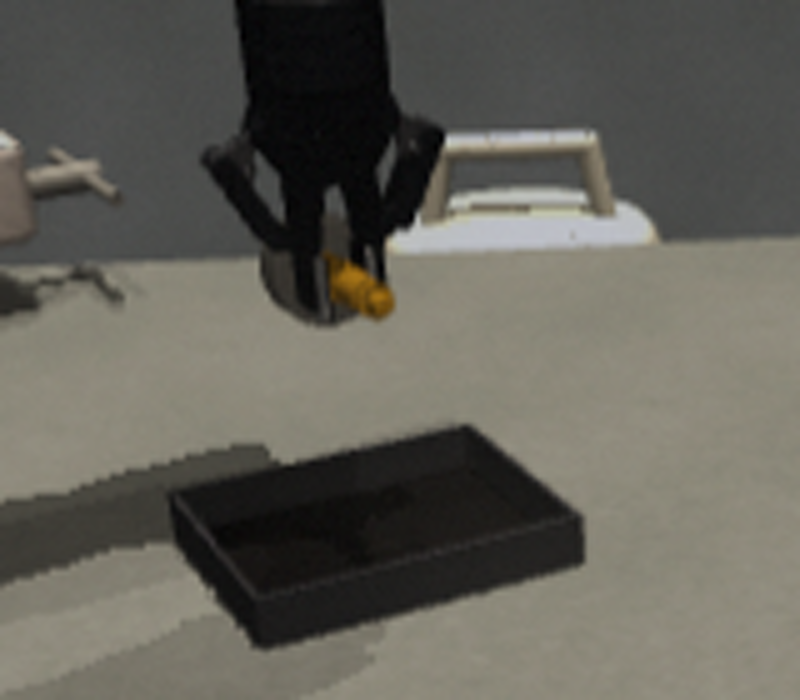

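View pics/top11.png

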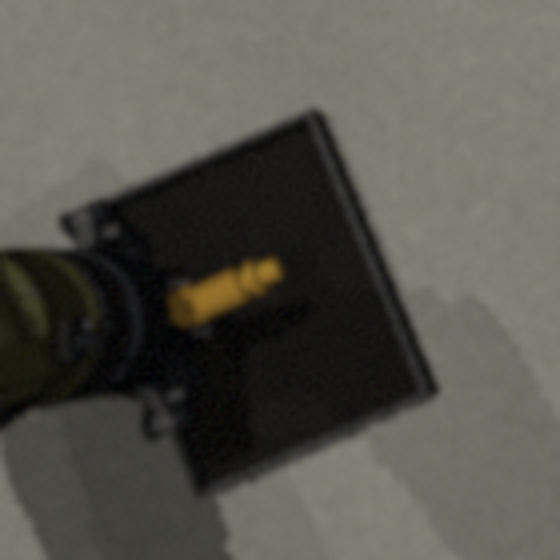

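Top view: gauge over the tray and parallel to its short side (plug tip at crop 275,270). Tilt 10° (plug low), then lower.

```bash

python3 -m inch '[{"dx":0,"dy":0,"dz":-0.9,"rx":0,"ry":0,"rz":3,"jaw":15},{"dx":0,"dy":0,"dz":0,"rx":0,"ry":0,"rz":4,"jaw":15},{"dx":0,"dy":0,"dz":0,"rx":0,"ry":0,"rz":3,"jaw":15},{"dx":0,"dy":0,"dz":0,"rx":0,"ry":0,"rz":0,"jaw":15}]'
python3 - <<'E'
from h import *
show();tdelta(.08,10);tdelta(.032,10)
E
```

```text
time: 15.95
tcp_pos: [0.456, 0.2853, 0.1474]
ee_rot: [-1.57, 0.176, -1.144]
ft_force: [-0.5, -0.6, -2.1]
grip_width: 0.0209
t 15.95 tcp outlet [491.73 290.59 147.41] grasp pt [489.28 288.41 165.82] F outlet [-0.76  0.33 -2.11] M [-0.16  0.21  0.07] w 20.94 q [ 0.45  0.24 -0.35  0.97  0.18  1.6 ] tooly [ 0.131  0.117 -0.985] toolx [-0.733 -0.657 -0.175]
shift mm in tool axes now [ 9.81 85.43 -0.32] turn deg [-0.04 -0.03 -0.1 ]
shift mm in tool axes now [ 18.23 132.68  -0.35] turn deg [-0.04 -0.03 -0.1 ]
```

```bash

python3 -m inch '[{"dx":1,"dy":8,"dz":0,"rx":0,"ry":0,"rz":0,"jaw":15},{"dx":2,"dy":16,"dz":0,"rx":0,"ry":0,"rz":0,"jaw":15},{"dx":2,"dy":16,"dz":0,"rx":0,"ry":0,"rz":0,"jaw":15},{"dx":2,"dy":16,"dz":0,"rx":0,"ry":0,"rz":0,"jaw":15},{"dx":2,"dy":16,"dz":0,"rx":0,"ry":0,"rz":0,"jaw":15},{"dx":2,"dy":16,"dz":0,"rx":0,"ry":0,"rz":0,"jaw":15},{"dx":2,"dy":12,"dz":0,"rx":0,"ry":0,"rz":0,"jaw":15},{"dx":2,"dy":8,"dz":0,"rx":0,"ry":0,"rz":0,"jaw":15},{"dx":0,"dy":4,"dz":0,"rx":0,"ry":0,"rz":0,"jaw":15},{"dx":0,"dy":0,"dz":0,"rx":0,"ry":0,"rz":0,"jaw":15},{"dx":0,"dy":0,"dz":0,"rx":0,"ry":0,"rz":0,"jaw":15},{"dx":0,"dy":0,"dz":0,"rx":0,"ry":0,"rz":0,"jaw":15}]'
python3 - <<'E'
from h import *
show();tdelta(.032,10)
p,d=capture("side");crop("side",p,190,80,140,120,5,"pics/side12.png")
p,d=capture("top");crop("top",p,110,190,140,140,4,"pics/top12.png")
E
```

```text
time: 16.95
tcp_pos: [0.4537, 0.2926, 0.0356]
ee_rot: [-1.568, 0.176, -1.139]
ft_force: [0.1, -0.0, -2.2]
grip_width: 0.0211
t 16.95 tcp outlet [497.97 294.87  35.61] grasp pt [495.52 292.71  54.02] F outlet [-0.01 -0.11 -2.24] M [-0.16  0.21  0.01] w 21.11 q [ 0.47  0.36 -0.48  0.72  0.18  1.61] tooly [ 0.131  0.115 -0.985] toolx [-0.73  -0.661 -0.175]
shift mm in tool axes now [ 6.   21.3  -1.32] turn deg [-0.11  0.24 -0.07]
```

View pics/side12.png

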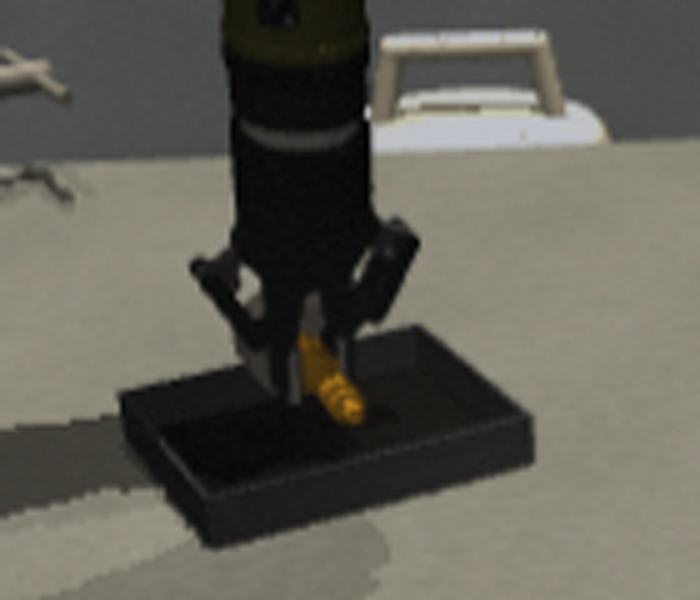

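View pics/top12.png

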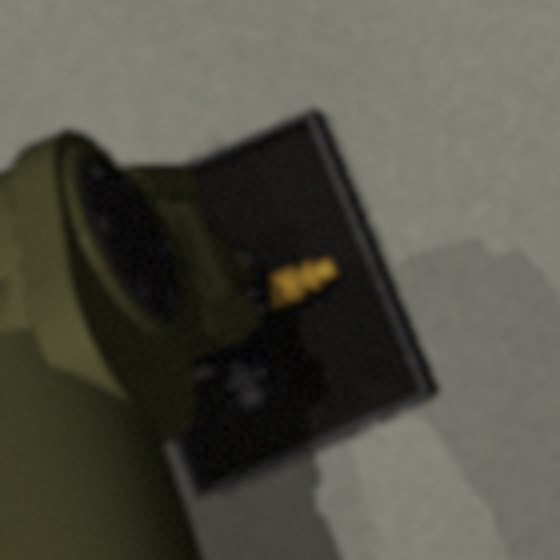

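Gauge is inside the tray walls; plug tip about 30 mm from the wall (top crop 335,270 vs. wall 385). Lower slowly and watch the force.

```bash

python3 -m inch '[{"dx":1.5,"dy":5,"dz":-0.6,"rx":0,"ry":0,"rz":0,"jaw":15},{"dx":1.5,"dy":5,"dz":-0.6,"rx":0,"ry":0,"rz":0,"jaw":15},{"dx":1,"dy":3,"dz":0,"rx":0,"ry":0,"rz":0,"jaw":15},{"dx":1,"dy":3,"dz":0,"rx":0,"ry":0,"rz":0,"jaw":15},{"dx":0,"dy":0,"dz":0,"rx":0,"ry":0,"rz":0,"jaw":15},{"dx":0,"dy":0,"dz":0,"rx":0,"ry":0,"rz":0,"jaw":15}]'
python3 - <<'E'
from h import *
show();tdelta(.032,10)
E
python3 -m inch '[{"dx":0.3,"dy":1.5,"dz":0,"rx":0,"ry":0,"rz":0,"jaw":15},{"dx":0.3,"dy":1.5,"dz":0,"rx":0,"ry":0,"rz":0,"jaw":15},{"dx":0,"dy":0,"dz":0,"rx":0,"ry":0,"rz":0,"jaw":15}]'
python3 - <<'E'
from h import *
show();tdelta(.032,10)
E
```

```text
time: 17.55
tcp_pos: [0.4527, 0.2896, 0.0178]
ee_rot: [-1.57, 0.176, -1.14]
ft_force: [-0.5, -0.6, -1.5]
grip_width: 0.0206
t 17.55 tcp outlet [494.8  295.01  17.83] grasp pt [492.36 292.82  36.25] F outlet [-0.7   0.31 -1.52] M [-0.2   0.17 -0.07] w 20.56 q [ 0.46  0.38 -0.5   0.68  0.18  1.6 ] tooly [ 0.13   0.117 -0.985] toolx [-0.73  -0.66  -0.175]
shift mm in tool axes now [0.67 4.2  0.97] turn deg [ 0.01  0.21 -0.08]
time: 17.8
tcp_pos: [0.4529, 0.2897, 0.015]
ee_rot: [-1.57, 0.176, -1.139]
ft_force: [-0.0, -0.4, -1.8]
grip_width: 0.0207
t 17.8 tcp outlet [494.96 294.8   14.98] grasp pt [492.52 292.62  33.39] F outlet [-0.43 -0.13 -1.84] M [-0.16  0.17  0.05] w 20.66 q [ 0.46  0.38 -0.51  0.68  0.18  1.6 ] tooly [ 0.131  0.117 -0.985] toolx [-0.73  -0.66  -0.175]
shift mm in tool axes now [0.15 1.39 0.71] turn deg [-0.03  0.22 -0.08]
```

```bash

python3 -m inch '[{"dx":0.2,"dy":1,"dz":0,"rx":0,"ry":0,"rz":0,"jaw":15},{"dx":0,"dy":0,"dz":0,"rx":0,"ry":0,"rz":0,"jaw":15}]'
python3 -m inch '[{"dx":0.2,"dy":1,"dz":0,"rx":0,"ry":0,"rz":0,"jaw":15},{"dx":0,"dy":0,"dz":0,"rx":0,"ry":0,"rz":0,"jaw":15}]'
python3 - <<'E'
from h import *
show()
p,d=capture("side");crop("side",p,190,80,140,120,5,"pics/side13.png")
E
```

```text
time: 17.97
tcp_pos: [0.4531, 0.2897, 0.0142]
ee_rot: [-1.569, 0.176, -1.139]
ft_force: [0.6, 0.4, -0.3]
grip_width: 0.0207
time: 18.13
tcp_pos: [0.4532, 0.2897, 0.0138]
ee_rot: [-1.569, 0.176, -1.139]
ft_force: [-1.2, -1.4, 5.8]
grip_width: 0.0211
t 18.13 tcp outlet [495.12 294.5   13.84] grasp pt [492.66 292.33  32.25] F outlet [-1.67  0.71  5.8 ] M [0.27 0.48 0.11] w 21.07 q [ 0.46  0.38 -0.51  0.67  0.18  1.6 ] tooly [ 0.131  0.116 -0.985] toolx [-0.73  -0.66  -0.175]
```

View pics/side13.png

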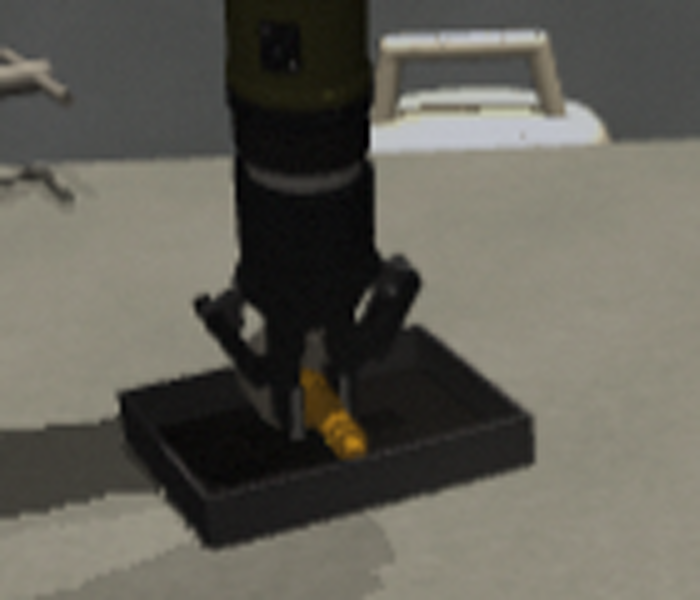

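Contact at about 6 N with the case on the mat. Ease the fingers open.

```bash

python3 -m inch '[{"dx":0,"dy":0,"dz":0,"rx":0,"ry":0,"rz":0,"jaw":22},{"dx":0,"dy":0,"dz":0,"rx":0,"ry":0,"rz":0,"jaw":24},{"dx":0,"dy":0,"dz":0,"rx":0,"ry":0,"rz":0,"jaw":26},{"dx":0,"dy":0,"dz":0,"rx":0,"ry":0,"rz":0,"jaw":30},{"dx":0,"dy":0,"dz":0,"rx":0,"ry":0,"rz":0,"jaw":40},{"dx":0,"dy":0,"dz":0,"rx":0,"ry":0,"rz":0,"jaw":55},{"dx":0,"dy":0,"dz":0,"rx":0,"ry":0,"rz":0,"jaw":70},{"dx":0,"dy":0,"dz":0,"rx":0,"ry":0,"rz":0,"jaw":75},{"dx":0,"dy":0,"dz":0,"rx":0,"ry":0,"rz":0,"jaw":75}]'
python3 - <<'E'
from h import *
show()
p,d=capture("side");crop("side",p,190,80,140,120,5,"pics/side14.png")
E
```

```text
time: 18.93
tcp_pos: [0.453, 0.2897, 0.0131]
ee_rot: [-1.57, 0.176, -1.139]
ft_force: [-0.4, 0.5, 0.1]
grip_width: 0.0752
t 18.93 tcp outlet [495.01 294.75  13.09] grasp pt [492.56 292.57  31.5 ] F outlet [0.4  0.53 0.11] M [-0.13  0.09 -0.03] w 75.23 q [ 0.46  0.38 -0.51  0.67  0.18  1.6 ] tooly [ 0.131  0.116 -0.985] toolx [-0.73  -0.66  -0.175]
```

View pics/side14.png

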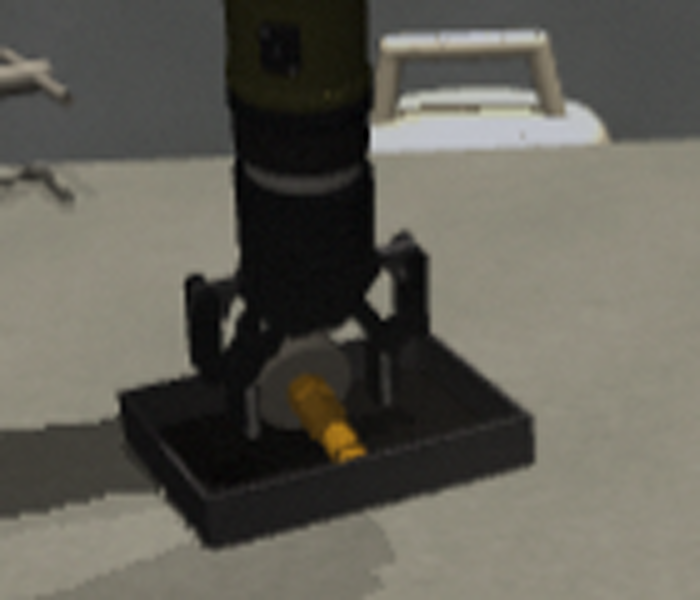

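The gauge rests on its case and plug and is free of the fingers. Retreat up, then look.

```bash

python3 -m inch '[{"dx":0,"dy":-6,"dz":0,"rx":0,"ry":0,"rz":0,"jaw":75},{"dx":0,"dy":-12,"dz":0,"rx":0,"ry":0,"rz":0,"jaw":75},{"dx":0,"dy":-18,"dz":0,"rx":0,"ry":0,"rz":0,"jaw":75},{"dx":0,"dy":-20,"dz":0,"rx":0,"ry":0,"rz":0,"jaw":75},{"dx":0,"dy":-20,"dz":0,"rx":0,"ry":0,"rz":0,"jaw":75},{"dx":0,"dy":-20,"dz":0,"rx":0,"ry":0,"rz":0,"jaw":75},{"dx":0,"dy":-20,"dz":0,"rx":0,"ry":0,"rz":0,"jaw":75},{"dx":20,"dy":-20,"dz":0,"rx":0,"ry":0,"rz":0,"jaw":75},{"dx":30,"dy":0,"dz":0,"rx":0,"ry":0,"rz":0,"jaw":75},{"dx":30,"dy":0,"dz":0,"rx":0,"ry":0,"rz":0,"jaw":75},{"dx":30,"dy":0,"dz":0,"rx":0,"ry":0,"rz":0,"jaw":75},{"dx":30,"dy":0,"dz":0,"rx":0,"ry":0,"rz":0,"jaw":75},{"dx":30,"dy":0,"dz":0,"rx":0,"ry":0,"rz":0,"jaw":75},{"dx":30,"dy":0,"dz":0,"rx":0,"ry":0,"rz":0,"jaw":75},{"dx":0,"dy":0,"dz":0,"rx":0,"ry":0,"rz":0,"jaw":75},{"dx":0,"dy":0,"dz":0,"rx":0,"ry":0,"rz":0,"jaw":75}]'
python3 - <<'E'
from h import *
show()
p,d=capture("side");cv2.imwrite("pics/side15.png",p)
p,d=capture("top");cv2.imwrite("pics/top15.png",p);crop("top",p,110,190,140,140,4,"pics/top15c.png")
P=cloud("top",d);a=np.radians(24.5);e=np.array([[np.cos(a),np.sin(a)],[-np.sin(a),np.cos(a)]])
Q=(P[...,:2]-[.459,.278])@e.T
hsv=cv2.cvtColor(p,cv2.COLOR_BGR2HSV)
m=((hsv[...,0]>12)&(hsv[...,0]<35)&(hsv[...,1]>110)&(hsv[...,2]>50));m[:210]=0;m[320:]=0;m[:,:125]=0;m[:,225:]=0
print("brass tray xy",Q[m].min(0),Q[m].max(0),np.nanmin(P[m][:,2]),np.nanmax(P[m][:,2]))
t=m&(Q[...,1]<np.nanmin(Q[m][:,1])+.008);print("tip",np.nanmean(Q[t],0),np.nanmean(P[t][:,2]))
k=(abs(Q[...,0])<.09)&(abs(Q[...,1])<.076)&(P[...,2]>.045);print("high pts",k.sum(),Q[k].min(0),Q[k].max(0),P[k][:,2].max())
E
```

```text
time: 20.32
tcp_pos: [0.5454, 0.0878, 0.112]
ee_rot: [-1.57, 0.176, -1.142]
ft_force: [0.5, 0.7, -0.3]
grip_width: 0.0748
t 20.32 tcp outlet [330.05 146.14 111.99] grasp pt [327.6  143.96 130.4 ] F outlet [ 0.76 -0.25 -0.32] M [-0.1   0.13  0.02] w 74.81 q [ 0.06  0.35 -0.29  0.99  0.16  1.2 ] tooly [ 0.131  0.117 -0.985] toolx [-0.732 -0.658 -0.175]
brass tray xy [nan nan] [nan nan] -0.00028158840498382354 0.6904371742917964
tip [-0.0389538 -0.2390115] 0.6434559543565992
high pts 320 [-0.03382409  0.01321062] [0.02780103 0.0512258 ] 0.07398001693933143
```

View pics/side15.png

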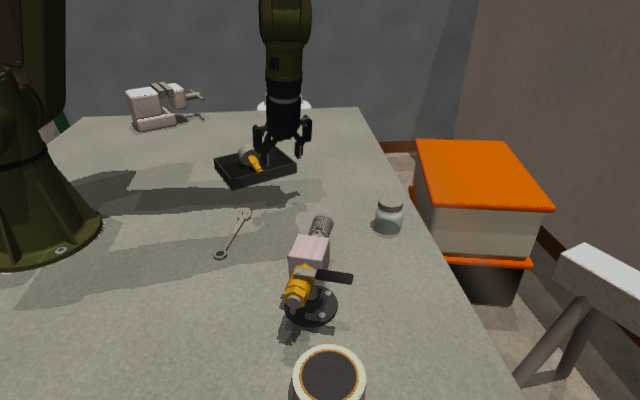

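View pics/top15.png

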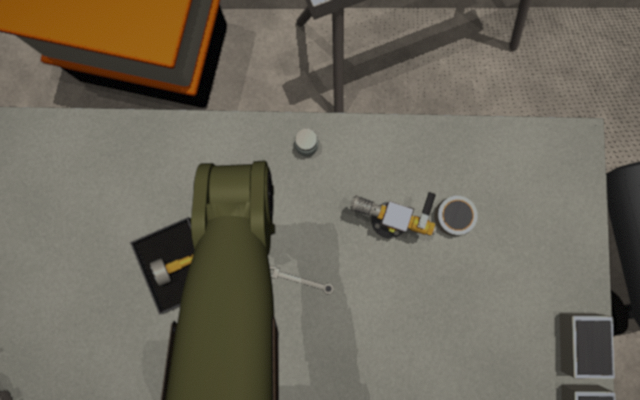

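```bash

python3 -m inch '[{"dx":5,"dy":-20,"dz":0,"rx":0,"ry":0,"rz":0,"jaw":75},{"dx":10,"dy":-30,"dz":0,"rx":0,"ry":0,"rz":0,"jaw":75},{"dx":20,"dy":-30,"dz":0,"rx":0,"ry":0,"rz":0,"jaw":75},{"dx":30,"dy":-20,"dz":0,"rx":0,"ry":0,"rz":0,"jaw":75},{"dx":30,"dy":0,"dz":0,"rx":0,"ry":0,"rz":0,"jaw":75},{"dx":30,"dy":-10,"dz":0,"rx":0,"ry":0,"rz":0,"jaw":75},{"dx":20,"dy":0,"dz":0,"rx":0,"ry":0,"rz":0,"jaw":75},{"dx":0,"dy":0,"dz":0,"rx":0,"ry":0,"rz":0,"jaw":75},{"dx":0,"dy":0,"dz":0,"rx":0,"ry":0,"rz":0,"jaw":75}]'
python3 - <<'E'
from h import *
show()
s,ds=capture("side");p,d=capture("top");cv2.imwrite("pics/top16.png",p)
a=cv2.resize(p[205:325,120:240],None,fx=3.3,fy=3.3,interpolation=2);b=cv2.resize(s[180:300,280:400],None,fx=3.3,fy=3.3,interpolation=2)
cv2.imwrite("pics/both16.png",np.hstack([a,b]))
P=cloud("top",d);a=np.radians(24.5);e=np.array([[np.cos(a),np.sin(a)],[-np.sin(a),np.cos(a)]])
Q=(P[...,:2]-[.459,.278])@e.T
hsv=cv2.cvtColor(p,cv2.COLOR_BGR2HSV)
m=((hsv[...,0]>12)&(hsv[...,0]<35)&(hsv[...,1]>110)&(hsv[...,2]>50)&(P[...,2]<.08));m[:210]=0;m[320:]=0;m[:,:125]=0;m[:,225:]=0
print("brass tray xy",np.nanmin(Q[m],0),np.nanmax(Q[m],0))
t=m&(Q[...,1]<np.nanmin(Q[m][:,1])+.008);print("tip",np.nanmean(Q[t],0),np.nanmean(P[t][:,2]))
k=(abs(Q[...,0])<.09)&(abs(Q[...,1])<.076)&(P[...,2]>.045)&(P[...,2]<.09);print(k.sum(),np.percentile(Q[k],[2,98],axis=0),np.percentile(P[k][:,2],98))
E
```

```text
time: 21.17
tcp_pos: [0.6127, -0.0576, 0.1949]
ee_rot: [-1.57, 0.177, -1.139]
ft_force: [-0.0, 0.1, -0.6]
grip_width: 0.0751
t 21.17 tcp outlet [211.39  38.5  194.9 ] grasp pt [208.94  36.31 213.31] F outlet [ 0.08  0.07 -0.58] M [-0.1   0.11  0.02] w 75.1 q [-0.17  0.44  0.04  1.27  0.15  0.96] tooly [ 0.131  0.117 -0.984] toolx [-0.73  -0.66  -0.176]
brass tray xy [-0.013661   -0.05903743] [0.01601944 0.03043659]
tip [-0.00026955 -0.05553862] 0.010469297875656957
316 [[-0.03164256  0.01807743]
 [ 0.02579306  0.0483778 ]] 0.07219402087138527
```

View pics/both16.png

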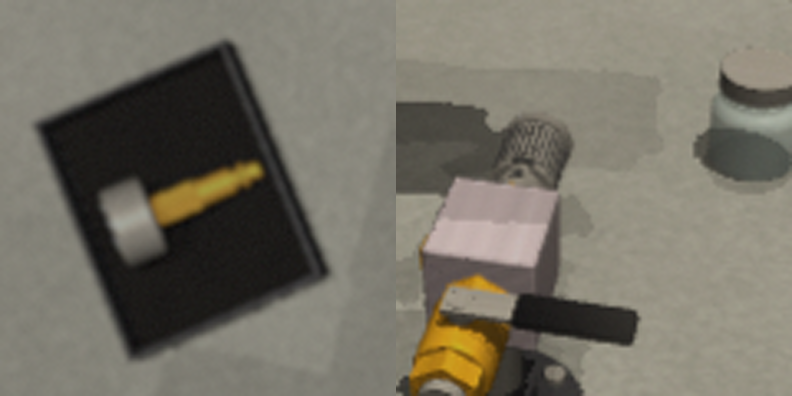

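The left view shows the gauge lying inside the tray, and the right view shows the sleeve forward with the pin standing behind the rim. Hand in.

```bash
python3 -c "
from workcell import *
hand_in()"
```

```text
the job is handed in; nothing more can be done
```

The gauge is off the air outlet and lying on its side in the tray, and I handed the job in at about 21 s of the 58 s allowed.

I put the notch at about 33° off the pin from the side picture and turned the sleeve back 32°. The first pull went back about 10 mm, ending at about 14 N, without striking the pin. The gauge popped out about 11 mm, and I let go so the sleeve snapped forward. I then gripped the neck, drew the gauge straight out and carried it to the tray. I lowered it tilted with the plug low until it touched the mat at about 6 N, then released it.

**Last checks:**
- **Gauge in tray:** plug tip at about (0, −59) mm in the tray frame and 10 mm above the bench. Case centre is at about y 33 mm and about 38–40 mm high (limit 45), worked out from the top of the case.
- **Sleeve:** looks fully forward in the side picture. This is judged by eye, as its position is not measured directly.
- **Other things on the bench:** the spanner, jar and tape look unmoved.
- **Robot:** clear of everything, with the wrist force near zero.

**Disagreements:**
- **Sleeve centre:** the grip showed it about 0.8 mm off my camera estimate, within the stated calibration, so I shifted the tool to ease the side force.
- **Pull force:** it stayed flat near 8 N up to about 4 mm of pull before rising, less than the spring figures suggest. The pictures showed no slip.
- **Tip position:** my first depth check of the tip gave invalid numbers because the arm was in the way. I moved the arm and repeated it.

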